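# Round-bottom flasks into their heating mantles

## Task

Get the bench ready for the distillations: take the three round-bottom flasks out of their cork rings and set each one in the heating mantle of its own size, the largest in the largest, the middle one in the middle one, the smallest in the smallest. They are glass, so lower each one gently until it sits fully home in the bowl with its neck upright before you let go, and never drop it in. Leave the conical flask, the beaker and the brown bottle standing where they are.

Things in the scene. Friction and masses are not known exactly. Their poses are not given: they have to be found in the camera images.
- flask_large_mid (a point): largest round-bottom flask (500 ml), clear glass, about 180 g: ball 105 mm across, straight neck 27 mm across, frosted round its top 32 mm; 165 mm tall, of which the neck is the top 60 mm. Starts upright in a fixed cork ring 132 mm across, its lowest point 6 mm above the bench. Point: on its axis half-way up, 82.5 mm below the neck's top; z up the neck, yaw meaningless
- flask_medium_mid (a point): middle-sized round-bottom flask (250 ml), clear glass, about 120 g: ball 85 mm across, straight neck 27 mm across, frosted round its top 32 mm; 137 mm tall, of which the neck is the top 52 mm. Starts upright in a fixed cork ring 112 mm across, its lowest point 6 mm above the bench. Point: on its axis half-way up, 68.5 mm below the neck's top; z up the neck, yaw meaningless
- flask_small_mid (a point): smallest round-bottom flask (100 ml), clear glass, about 70 g: ball 64 mm across, straight neck 27 mm across, frosted round its top 32 mm; 110 mm tall, of which the neck is the top 46 mm. Starts upright in a fixed cork ring 88 mm across, its lowest point 6 mm above the bench. Point: on its axis half-way up, 55 mm below the neck's top; z up the neck, yaw meaningless
- mantle_large_rim (a point): largest heating mantle (500 ml), off, fixed: round white housing 160 mm across, 100 mm high, with a grey round bowl 109 mm wide at the mouth; teal control panel, 90 mm wide and 72 mm high, 24 mm out on its -x side. Point: centre of the bowl's mouth, level with the rim; z up. Its flask, fully home, has its half-way point 33 mm above this point
- mantle_medium_rim (a point): middle-sized heating mantle (250 ml), off, fixed: round white housing 136 mm across, 90 mm high, with a grey round bowl 89 mm wide at the mouth; teal control panel, 78.2 mm wide and 72 mm high, 24 mm out on its -x side. Point: centre of the bowl's mouth, level with the rim; z up. Its flask, fully home, has its half-way point 29 mm above this point
- mantle_small_rim (a point): smallest heating mantle (100 ml), off, fixed: round white housing 116 mm across, 80 mm high, with a grey round bowl 68 mm wide at the mouth; teal control panel, 66.7 mm wide and 72 mm high, 24 mm out on its -x side. Point: centre of the bowl's mouth, level with the rim; z up. Its flask, fully home, has its half-way point 26 mm above this point
- conical_flask_mid (a point): bystander: conical flask of clear glass with a flat foot 74 mm across and a 27 mm neck, 106 mm tall, standing on the bench; the point lies on its axis half-way up
- beaker_mid (a point): bystander: empty glass beaker 70 mm across and 95 mm tall, standing on the bench; the point lies on its axis half-way up
- bottle_mid (a point): bystander: brown glass reagent bottle with a black cap, 62 mm across and 125 mm tall, standing on the bench; the point lies on its axis half-way up
There are look-alikes about, which are no part of the job. Leave any orange look-alike of the part that bears flask_large_mid alone.

How it is judged:
At the end, for the whole second after the job is handed in: each round-bottom flask rests in the mantle of its own size, released and at rest: its half-way point within 12 mm of the bowl's axis and within 8 mm of its seated height, its neck within 0.2 rad of upright; the conical flask, beaker and bottle upright and within 25 mm of where they stood (horizontal distance between flask_large_mid and mantle_large_rim below 0.012 m and z of flask_large_mid in the frame of mantle_large_rim between 0.025 and 0.041 m and angle between each of flask_large_mid, flask_medium_mid, flask_small_mid, conical_flask_mid, beaker_mid, bottle_mid's own z axis and vertical below 0.2 rad and linear speed of each of flask_large, flask_medium, flask_small below 0.02 m/s and horizontal distance between flask_medium_mid and mantle_medium_rim below 0.012 m and z of flask_medium_mid in the frame of mantle_medium_rim between 0.021 and 0.037 m and horizontal distance between flask_small_mid and mantle_small_rim below 0.012 m and z of flask_small_mid in the frame of mantle_small_rim between 0.018 and 0.034 m and distance of each of conical_flask_mid, beaker_mid, bottle_mid from where it was at the start of the episode below 0.025 m); the robot touches nothing.
It fails at once if a flask is dropped or slammed into its mantle (faster than 0.5 m/s within 30 mm of its seat) ((horizontal distance between flask_large_mid and mantle_large_rim below 0.03 m and z of flask_large_mid in the frame of mantle_large_rim below 0.063 m and linear speed of flask_large above 0.5 m/s) or (horizontal distance between flask_medium_mid and mantle_medium_rim below 0.03 m and z of flask_medium_mid in the frame of mantle_medium_rim below 0.059 m and linear speed of flask_medium above 0.5 m/s) or (horizontal distance between flask_small_mid and mantle_small_rim below 0.03 m and z of flask_small_mid in the frame of mantle_small_rim below 0.056 m and linear speed of flask_small above 0.5 m/s)).
It fails at once if the conical flask is shifted by more than 25 mm or knocked over (distance of conical_flask_mid from where it was at the start of the episode above 0.025 m or angle between conical_flask_mid's own z axis and vertical above 0.3 rad).
It fails at once if the beaker is shifted by more than 25 mm or knocked over (distance of beaker_mid from where it was at the start of the episode above 0.025 m or angle between beaker_mid's own z axis and vertical above 0.3 rad).
It fails at once if the bottle is shifted by more than 25 mm or knocked over (distance of bottle_mid from where it was at the start of the episode above 0.025 m or angle between bottle_mid's own z axis and vertical above 0.3 rad).
It also fails if it takes over 102 s, if anything falls off the work surface, if the arm or the gripper's body presses on something with over 40 N, if the wrist force passes 120 N, or if a joint passes its speed limit or range.

## Robot

A 6-joint arm with a two-finger parallel gripper is mounted at the origin on the work surface. World frame = base frame: x ahead of the robot, y to its left, z up, the work surface at z = 0. Lengths are in m, angles in rad, forces in N, time in s.
With the tool pointing down it reaches from about 0.35 to 0.975 m from the base axis. Payload 4.9 kg.
Tool frame: the origin (TCP) lies at the very end of the fingers, on their centre line; the grasp point (between the pads) lies 19 mm behind it (manip.hold_point_z is the distance from the TCP to the grasp point, in m); z points along the fingers, y is the direction in which the jaws open and shut (so a half turn about z gives the same grasp; the last joint's range is limited). The gripper opens to 85 mm and grips with 20 to 120 N. Pads are 22 mm wide; open, the fingers measure 114 mm over their backs; the gripper's body (76 mm by 85 mm) begins 54 mm behind the grasp point. The pads swing forward as they close: fully open they stand 13 mm farther back than shut.
Start: joints at [-1.366, 0.053, 1.613, -0, 1.476, -0.119], TCP at [0.199, -0.593, 0.231] pointing down, gripper open.
Joint ranges: [-3.01, 3.01], [-1.01, 2.22], [0.06, 2.58], [-1.02, 4.17], [0.09, 2.62], [-3.14, 3.14]. Speed limits (rad/s): [2.57, 2.57, 3.14, 3.14, 3.14, 3.14].

## Interface

Orientations are given as a unit quaternion [w, x, y, z].
In Python, from plant import monitor, grab_frame, camera_params, ticket, manip gives the robot as it stands.
- The arm moves only by the tool play_rows, never from a script. Its argument "commands" is a list of rows, each an object of numbers: "dx", "dy", "dz": the shift along the tool's x, y, z in cm; "rx", "ry", "rz": the turn, a rotation vector about the tool's x, y, z in rad; "claw": the closure, from 0 (fully open) to 1 (shut). In form: [{"dx": .., "dy": .., "dz": .., "rx": .., "ry": .., "rz": .., "claw": ..}, ...]. A call has 1 to 5 rows; each row is the pose to reach, as a shift and turn from the pose measured when the call began, along the tool's axes at that moment; what a row does not reach only later rows make up. A row lasts 1/10 s, in which the tool goes at most 50 mm and 8.59 degrees, less where a joint would pass 70% of its speed; a pose out of reach is approached as far as the arm can. A call with a gripper value outside its range is refused whole. The fingers move at their own pace and stop on an object; the grip force is fixed at half the most. Time passes only in rows, so rows that repeat a pose let the fingers close. It gives the time, the measured TCP pose, the force and the opening at its end, in the units of the state.
- monitor.state(): the state, without advancing time (a new reading comes with each control period).
- grab_frame(name): name is "side" or "top"; returns the picture (480x640x3 uint8, blue, green, red); there is no depth.
- camera_params(name): a dict with "fx", "fy", "cx", "cy" (pixels), "k1" (the pictures are not rectified: a ray, as slopes to the right and down, at radius r is drawn at 1 + k1 r^2 times it, then the intrinsics apply), "rvec" (rotation vector, rad) and "tvec" (3), from world to camera coordinates, as OpenCV has them. Camera axes: x right, y down, z forward; pixel columns grow to the right and rows downward; lengths in m; the calibration is good to about 2 mm. A picture is of the moment at which its call begins. camera_params takes no time and is no camera call.
- ticket.job_done(): hands the job in, once; it reports no verdict.
The state is a dict: "time": time; "joint_pos": joint angles; "joint_vel": joint speeds; "joint_efforts": joint torques, N m; "tool_pos": TCP position; "tool_rot": TCP orientation; "contact_force": force on the tool from outside, world axes, zero at the start; "ft_torque": the same for the moment, N m; "gripper_width": opening from 0.0 (shut) to 1.0 (fully open).
Only numpy, scipy, OpenCV 4.12 (cv2) and the standard library are available. Lean on these libraries where they do the work, as an engineer would, in place of code of your own. Each camera call takes 0.05 s, during which the arm holds its last target.

## Working session

There is one attempt and no reset: what is moved stays moved. The work goes in short steps, Python scripts to look and compute and a tool call to move; the robot and the scene stay as the last step left them, time stands still between calls to the robot, and variables do not carry over. Pictures are saved under pics/ and viewed, and the job is handed in when it is done.

Besides the shell and the picture viewer there is one more tool, called after "Request:" as a command line: name --argument value ..., lists and objects as JSON in quotes. play_rows: Moves the arm, as the interface text tells. Its arguments: {"type":"object","properties":{"commands":{"type":"array"}},"required":["commands"]}

```bash
mkdir -p pics; python3 - <<'E'
from plant import monitor, grab_frame, camera_params, manip
import cv2
for n in("side","top"):
    cv2.imwrite(f"pics/{n}0.png",grab_frame(n)); print(n,camera_params(n))
print(monitor.state(),manip.hold_point_z)
E
```

```text
side {'fx': 446.54844107295816, 'fy': 446.54844107295816, 'cx': 318.21868279459204, 'cy': 238.62976158287876, 'k1': -0.018002073045222288, 'rvec': array([ 0.51437797, -2.77821449,  1.05769936]), 'tvec': array([0.40888383, 0.17701339, 0.93352019])}
top {'fx': 585.7587581983088, 'fy': 585.7587581983088, 'cx': 327.5363196182235, 'cy': 236.22386381537032, 'k1': -0.16244153817016788, 'rvec': array([ 2.18146432, -2.20459202,  0.07931127]), 'tvec': array([0.00872924, 0.43072449, 1.5370316 ])}
{'time': 0.1, 'joint_pos': array([-1.36599748e+00,  5.33347646e-02,  1.61415414e+00, -1.75217272e-05,
        1.47600861e+00, -1.18982082e-01]), 'joint_vel': array([ 0.00026828, -0.00127936, -0.00387787,  0.00124872,  0.00045095,
       -0.00080878]), 'joint_efforts': array([ 1.39055282e-03, -3.94901454e+01, -3.71363604e+01, -7.67327492e-05,
        3.87750420e-03,  2.88086278e-05]), 'tool_pos': array([ 0.19873632, -0.59196467,  0.23016025]), 'tool_rot': array([-9.51181327e-04,  9.86923751e-01,  1.61184992e-01, -4.95674942e-05]), 'contact_force': array([-0.82121217, -0.05667188,  0.20755799]), 'ft_torque': array([ 0.06972597, -0.02951791,  0.00396215]), 'gripper_width': 1.0002493141937772} 0.0187
```

View pics/side0.png

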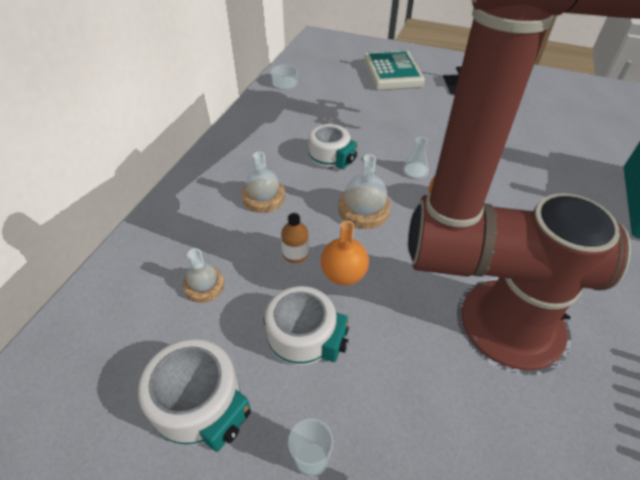

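View pics/top0.png

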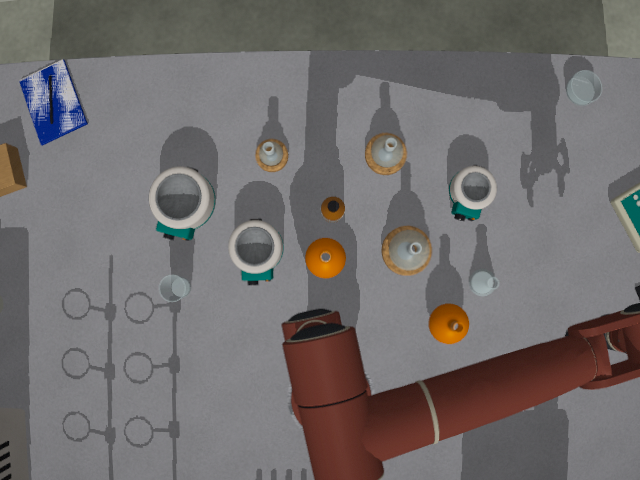

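The top view has +x up and +y left. It shows the mantles at about (181,200) large, (256,247) medium and (473,189) small. The flasks are at (407,250) large, (386,153) medium and (271,155) small. The orange look-alikes are at (326,258) and (449,324), the bottle at (333,208), the conical flask at (483,283) and the beaker at (173,288).

```bash
cat > h.py <<'E'
import numpy as np, cv2
from plant import camera_params
def cam(n):
    c=camera_params(n); R=cv2.Rodrigues(c["rvec"])[0]; t=np.array(c["tvec"])
    K=np.array([[c["fx"],0,c["cx"]],[0,c["fy"],c["cy"]],[0,0,1]]); return c,R,t,K,np.array([c["k1"],0,0,0.])
def ray(n,uv):
    c,R,t,K,D=cam(n)
    p=cv2.undistortPoints(np.array(uv,float).reshape(-1,1,2),K,D).reshape(-1,2)
    d=np.c_[p,np.ones(len(p))]@R
    return -R.T@t,d
def onz(n,uv,z):
    o,d=ray(n,uv); return o+d*((z-o[2])/d[:,2])[:,None]
def proj(n,P):
    c,R,t,K,D=cam(n); return cv2.projectPoints(np.array(P,float).reshape(-1,1,3),R@np.eye(3),t,K,D)[0].reshape(-1,2)
def circ(P):
    A=np.c_[2*P[:,:2],np.ones(len(P))]; s=np.linalg.lstsq(A,(P[:,:2]**2).sum(1),rcond=None)[0]
    return s[:2],np.sqrt(s[2]+s[:2]@s[:2])
E
python3 - <<'E'
from h import *
im=cv2.imread("pics/top0.png"); hsv=cv2.cvtColor(im,cv2.COLOR_BGR2HSV)
# mantles: white mask, outer contour
W=((hsv[...,1]<40)&(hsv[...,2]>175)).astype(np.uint8)
for nm,(u,v),h,r in(("L",(181,200),.1,.16),("M",(256,247),.09,.136),("S",(473,189),.08,.116)):
    m=np.zeros_like(W); cv2.circle(m,(u,v),42,1,-1); m&=W
    cs,hi=cv2.findContours(m,cv2.RETR_CCOMP,cv2.CHAIN_APPROX_NONE)
    for c,hh in zip(cs,hi[0]):
        if len(c)<40: continue
        e=cv2.fitEllipse(c) 
        ce,rr=circ(onz("top",c.reshape(-1,2),h))
        print(nm,"hole" if hh[3]>=0 else "outer",e[0],e[1],"xy",ce.round(4),"dia",2*rr)
    cv2.drawContours(im,cs,-1,(0,0,255),1)
# cork rings
C=((hsv[...,0]>8)&(hsv[...,0]<22)&(hsv[...,1]>90)&(hsv[...,2]>110)).astype(np.uint8)
for nm,(u,v),k in(("L",(407,250),30),("M",(386,153),25),("S",(271,155),20)):
    m=np.zeros_like(C); cv2.circle(m,(u,v),k,1,-1); m&=C
    p=cv2.findNonZero(m); hull=cv2.convexHull(p)
    ce,rr=circ(onz("top",hull.reshape(-1,2),.02)); print(nm,"ring",ce,2*rr)
    cv2.polylines(im,[hull],True,(255,0,0),1)
cr=[cv2.resize(im[y-50:y+50,x-60:x+60],None,fx=4,fy=4,interpolation=cv2.INTER_CUBIC)[:, :] for x,y in((407,250),(386,153),(271,155))]
cr2=[cv2.resize(im[y-50:y+50,x-60:x+60],None,fx=4,fy=4,interpolation=cv2.INTER_CUBIC)[:, :] for x,y in((181,200),(256,247),(473,189))]
g=np.vstack([np.hstack(cr),np.hstack(cr2)]); print(g.shape)
cv2.imwrite("pics/crop.png",cv2.resize(g,(800,444)))
E
```

```text
L outer (178.33682250976562, 198.75135803222656) (56.338619232177734, 57.352256774902344) xy [0.5247 0.3824] dia 0.146076274665062
L hole (177.82925415039062, 196.19952392578125) (47.99332046508789, 49.988441467285156) xy [0.5311 0.3837] dia 0.12594454420328835
M outer (254.2769775390625, 248.0055389404297) (48.110958099365234, 48.390201568603516) xy [0.3982 0.1898] dia 0.12177982787494368
M hole (254.01187133789062, 245.82763671875) (41.68277359008789, 42.175018310546875) xy [0.4037 0.1904] dia 0.10584779966942871
S outer (475.2730407714844, 188.94863891601562) (38.589046478271484, 38.92959976196289) xy [ 0.5452 -0.3783] dia 0.10176922706806235
S hole (475.6108093261719, 186.3380889892578) (31.90043067932129, 33.09459686279297) xy [ 0.5519 -0.3794] dia 0.08535714044530192
L ring [ 0.39015943 -0.20421566] 0.12997661508939115
M ring [ 0.6502544  -0.15298959] 0.1112720939166957
S ring [0.64870152 0.15175786] 0.08683297288951485
(800, 1440, 3)
```

View pics/crop.png

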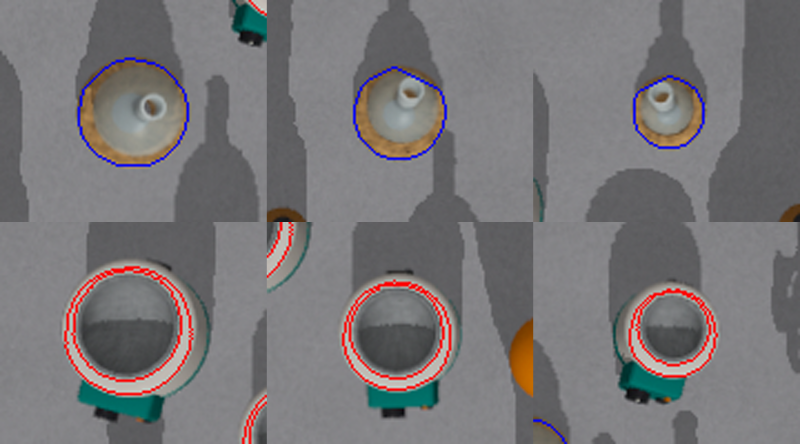

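```bash
cat > edge.py <<'E'
from h import *
def radial(g,n,c,z,r,lo,hi,sign,N=90):
    """edge points along world radii around c at plane z; sign + = brighter outward"""
    out=[]
    rs=np.arange(lo,hi,.0004)
    for a in np.linspace(0,2*np.pi,N,endpoint=False):
        P=np.c_[c[0]+rs*np.cos(a),c[1]+rs*np.sin(a),np.full(len(rs),z)]
        uv=proj(n,P).astype(np.float32)
        v=cv2.remap(g,uv[:,0].copy(),uv[:,1].copy(),cv2.INTER_LINEAR).ravel().astype(float)
        v=cv2.GaussianBlur(v.reshape(1,-1),(0,0),4).ravel()
        d=np.gradient(v)*sign; i=d[5:-5].argmax()+5
        if d[i]>.3: out.append(P[i])
    return np.array(out)
def robust(P,it=6):
    k=np.ones(len(P),bool)
    for _ in range(it):
        c,r=circ(P[k]); e=abs(np.hypot(*(P[:,:2]-c).T)-r); k=e<max(.0015,2*np.median(e))
    return c,r,k.sum(),e[k].mean()
E
cat > m.py <<'E'
from edge import *
import sys
ims={n:cv2.imread(f"pics/{n}0.png") for n in("top","side")}
for n in ims:
    g=cv2.cvtColor(ims[n],cv2.COLOR_BGR2GRAY)
    print(n)
    for nm,c,h,d in(("L",(.528,.382),.1,.109),("M",(.40,.19),.09,.089),("S",(.548,-.379),.08,.068)):
        for _ in range(3):
            P=radial(g,n,c,h,d/2,d/2-.012,d/2+.014,1); c,r,k,e=robust(P)
        print(" mouth",nm,c.round(4),"dia %.4f"%(2*r),len(P),k,"%.4f"%e)
    for nm,c,h in(("L",(.39,-.204),.171),("M",(.65,-.153),.143),("S",(.649,.152),.116)):
        for _ in range(3):
            P=radial(g,n,c,h,.0135,.006,.022,-1); c,r,k,e=robust(P)
        print(" neck",nm,c.round(4),"dia %.4f"%(2*r),len(P),k,"%.4f"%e, proj(n,[[*c,h]])[0].round(1))
E
python3 m.py
```

```text
top
 mouth L [0.5309 0.3831] dia 0.1199 90 90 0.0003
 mouth M [0.4041 0.1899] dia 0.0995 90 90 0.0003
 mouth S [ 0.5516 -0.3792] dia 0.0789 90 90 0.0003
 neck L [ 0.3907 -0.2041] dia 0.0296 90 90 0.0001 [415.5 247.9]
 neck M [ 0.6511 -0.1535] dia 0.0298 90 73 0.0002 [390.9 143.2]
 neck S [0.6496 0.1525] dia 0.0299 90 74 0.0003 [267.8 147.2]
side
 mouth L [0.5318 0.3818] dia 0.1191 90 90 0.0004
 mouth M [0.4046 0.1887] dia 0.0986 90 90 0.0003
 mouth S [ 0.5525 -0.3802] dia 0.0756 90 85 0.0004
 neck L [ 0.391  -0.2067] dia 0.0300 76 63 0.0005 [369.6 157.7]
 neck M [ 0.6511 -0.1557] dia 0.0303 77 66 0.0005 [258.8 154.9]Traceback (most recent call last):
  File "m.py", line 13, in <module>
    P=radial(g,n,c,h,.0135,.006,.022,-1); c,r,k,e=robust(P)
  File "edge.py", line 8, in radial
    uv=proj(n,P).astype(np.float32)
       ~~~~^^^^^
  File "h.py", line 14, in proj
    c,R,t,K,D=cam(n); return cv2.projectPoints(np.array(P,float).reshape(-1,1,3),R@np.eye(3),t,K,D)[0].reshape(-1,2)
              ~~~^^^
  File "h.py", line 4, in cam
    c=camera_params(n); R=cv2.Rodrigues(c["rvec"])[0]; t=np.array(c["tvec"])
ValueError: time passes only in moves, steps and waits
```

Request:
play_rows --commands '[{"dz":-4,"rz":0.11,"claw":0},{"dz":-8,"rz":0.22,"claw":0},{"dz":-10,"rz":0.3236,"claw":0},{"dz":-10,"rz":0.3236,"claw":0},{"dz":-10,"rz":0.3236,"claw":0}]'

```text
invalid input
```

Request:
play_rows --commands '[{"dx":0,"dy":0,"dz":-4,"rx":0,"ry":0,"rz":0.11,"claw":0},{"dx":0,"dy":0,"dz":-8,"rx":0,"ry":0,"rz":0.22,"claw":0},{"dx":0,"dy":0,"dz":-10,"rx":0,"ry":0,"rz":0.3236,"claw":0},{"dx":0,"dy":0,"dz":-10,"rx":0,"ry":0,"rz":0.3236,"claw":0}]'

```text
time: 0.5
tool_pos: [0.1991, -0.5935, 0.3348]
tool_rot: [0.003, 1.0, -0.0, 0.001]
contact_force: [0.7, -0.0, 0.4]
gripper_width: 1.004
```

Request:
play_rows --commands '[{"dx":2,"dy":-4,"dz":0,"rx":0,"ry":0,"rz":0,"claw":0},{"dx":4,"dy":-8,"dz":0,"rx":0,"ry":0,"rz":0,"claw":0},{"dx":6,"dy":-12,"dz":0,"rx":0,"ry":0,"rz":0,"claw":0},{"dx":8,"dy":-16,"dz":0,"rx":0,"ry":0,"rz":0,"claw":0},{"dx":10,"dy":-20,"dz":0,"rx":0,"ry":0,"rz":0,"claw":0}]'

```text
time: 1.0
tool_pos: [0.2993, -0.3913, 0.3313]
tool_rot: [0.001, 1.0, 0.001, -0.0]
contact_force: [1.1, 0.5, -0.1]
gripper_width: 0.996
```

Request:
play_rows --commands '[{"dx":2,"dy":-4,"dz":0,"rx":0,"ry":0,"rz":0,"claw":0},{"dx":4,"dy":-8,"dz":0,"rx":0,"ry":0,"rz":0,"claw":0},{"dx":6,"dy":-12,"dz":0,"rx":0,"ry":0,"rz":0,"claw":0},{"dx":8,"dy":-16,"dz":0,"rx":0,"ry":0,"rz":0,"claw":0},{"dx":9,"dy":-18,"dz":0,"rx":0,"ry":0,"rz":0,"claw":0}]'

```text
time: 1.5
tool_pos: [0.3894, -0.2082, 0.3288]
tool_rot: [0.0, 1.0, 0.003, -0.001]
contact_force: [-0.0, -0.1, 0.1]
gripper_width: 0.999
```

```bash
python3 - <<'E'
from plant import monitor
s=monitor.state(); print(s["tool_pos"],s["tool_rot"],s["joint_pos"],s["contact_force"])
E
```

```text
[ 0.3894071  -0.20820677  0.32879463] [ 3.73204695e-05  9.99994962e-01  3.00561143e-03 -1.02065562e-03] [-6.58995018e-01 -4.39350200e-01  1.87979230e+00 -1.32517380e-03
  1.70271467e+00  9.05616793e-01] [-0.04609694 -0.07597954  0.06239893]
```

Request:
play_rows --commands '[{"dx":0.2,"dy":-0.3,"dz":4,"rx":0,"ry":0,"rz":0.006,"claw":0},{"dx":0.2,"dy":-0.3,"dz":8,"rx":0,"ry":0,"rz":0.006,"claw":0},{"dx":0.2,"dy":-0.3,"dz":12,"rx":0,"ry":0,"rz":0.006,"claw":0},{"dx":0.2,"dy":-0.3,"dz":12,"rx":0,"ry":0,"rz":0.006,"claw":0}]'

```text
time: 1.9
tool_pos: [0.3871, -0.2019, 0.2001]
tool_rot: [-0.005, 1.0, 0.001, -0.007]
contact_force: [-0.4, 0.5, -0.4]
gripper_width: 1.0
```

```bash
cat > snap.py <<'E'
import sys,cv2
from plant import monitor,grab_frame
k=sys.argv[1]
for n in sys.argv[2:]: cv2.imwrite(f"pics/{n}{k}.png",grab_frame(n))
s=monitor.state(); print(s["time"],s["tool_pos"].round(4),s["tool_rot"].round(4),s["contact_force"].round(2),s["ft_torque"].round(2),s["gripper_width"])
E
python3 snap.py 1 side
```

```text
1.95 [ 0.3889 -0.2034  0.2043] [-2.8e-03  1.0e+00  7.0e-04 -4.7e-03] [0.38 0.01 0.14] [-0.03 -0.03 -0.03] 0.9983396644523505
```

View pics/side1.png

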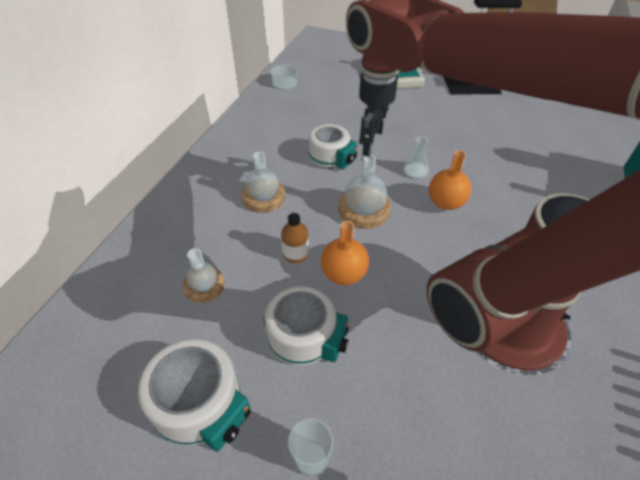

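Request:
play_rows --commands '[{"dx":0.2,"dy":0.1,"dz":2,"rx":0,"ry":0,"rz":0,"claw":0},{"dx":0.2,"dy":0.1,"dz":4,"rx":0,"ry":0,"rz":0,"claw":0},{"dx":0.2,"dy":0.1,"dz":6,"rx":0,"ry":0,"rz":0,"claw":0},{"dx":0.2,"dy":0.1,"dz":7.7,"rx":0,"ry":0,"rz":0,"claw":0},{"dx":0.2,"dy":0.1,"dz":7.7,"rx":0,"ry":0,"rz":0,"claw":0}]'

```text
time: 2.45
tool_pos: [0.3899, -0.2039, 0.127]
tool_rot: [-0.003, 1.0, 0.001, -0.005]
contact_force: [0.1, 0.8, -0.3]
gripper_width: 1.001
```

```bash
python3 snap.py 2 side
```

```text
2.5 [ 0.3906 -0.2044  0.1284] [-2.6e-03  1.0e+00  8.0e-04 -4.5e-03] [0.13 0.33 0.02] [-0.01  0.02  0.01] 1.0021846147885913
```

View pics/side2.png

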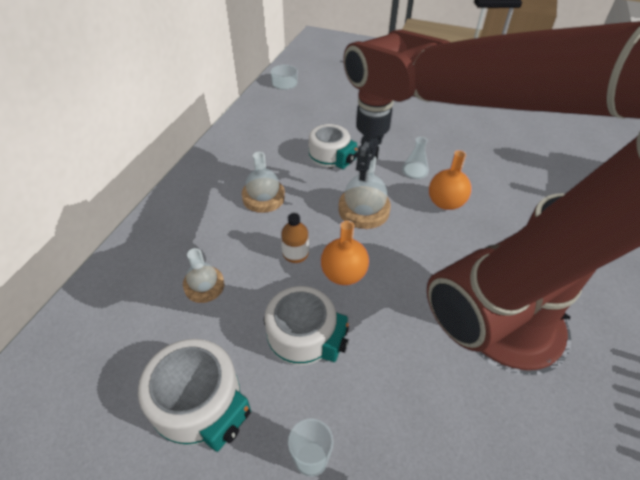

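The jaws straddle the neck of the large flask, at about (367,165). I'll close them.

Request:
play_rows --commands '[{"dx":0,"dy":0,"dz":0,"rx":0,"ry":0,"rz":0,"claw":0.5},{"dx":0,"dy":0,"dz":0,"rx":0,"ry":0,"rz":0,"claw":1},{"dx":0,"dy":0,"dz":0,"rx":0,"ry":0,"rz":0,"claw":1},{"dx":0,"dy":0,"dz":0,"rx":0,"ry":0,"rz":0,"claw":1},{"dx":0,"dy":0,"dz":0,"rx":0,"ry":0,"rz":0,"claw":1}]'

```text
time: 3.0
tool_pos: [0.3909, -0.2046, 0.1292]
tool_rot: [-0.002, 1.0, 0.001, -0.004]
contact_force: [-0.4, 1.3, 2.7]
gripper_width: 0.302
```

Request:
play_rows --commands '[{"dx":0,"dy":0,"dz":0,"rx":0,"ry":0,"rz":0,"claw":1},{"dx":0,"dy":0,"dz":0,"rx":0,"ry":0,"rz":0,"claw":1},{"dx":0,"dy":0,"dz":0,"rx":0,"ry":0,"rz":0,"claw":1},{"dx":0,"dy":0,"dz":0,"rx":0,"ry":0,"rz":0,"claw":1},{"dx":0,"dy":0,"dz":0,"rx":0,"ry":0,"rz":0,"claw":1}]'

```text
time: 3.5
tool_pos: [0.3909, -0.2045, 0.1292]
tool_rot: [-0.002, 1.0, 0.001, -0.004]
contact_force: [0.3, 0.5, 1.8]
gripper_width: 0.302
```

Request:
play_rows --commands '[{"dx":0,"dy":0,"dz":-1,"rx":0,"ry":0,"rz":0,"claw":1},{"dx":0,"dy":0,"dz":-3,"rx":0,"ry":0,"rz":0,"claw":1},{"dx":0,"dy":0,"dz":-5,"rx":0,"ry":0,"rz":0,"claw":1},{"dx":0,"dy":0,"dz":-8,"rx":0,"ry":0,"rz":0,"claw":1},{"dx":0,"dy":0,"dz":-11,"rx":0,"ry":0,"rz":0,"claw":1}]'

```text
time: 4.0
tool_pos: [0.3913, -0.2047, 0.2397]
tool_rot: [-0.003, 1.0, 0.001, -0.005]
contact_force: [-0.2, 0.8, -2.6]
gripper_width: 0.298
```

Request:
play_rows --commands '[{"dx":0,"dy":0,"dz":-3,"rx":0,"ry":0,"rz":0,"claw":1},{"dx":0,"dy":0,"dz":-6,"rx":0,"ry":0,"rz":0,"claw":1},{"dx":0,"dy":0,"dz":-9,"rx":0,"ry":0,"rz":0,"claw":1},{"dx":0,"dy":0,"dz":-11,"rx":0,"ry":0,"rz":0,"claw":1},{"dx":0,"dy":0,"dz":-11,"rx":0,"ry":0,"rz":0,"claw":1}]'

```text
time: 4.5
tool_pos: [0.3931, -0.206, 0.3536]
tool_rot: [-0.001, 1.0, 0.001, -0.002]
contact_force: [-0.4, 0.8, -2.9]
gripper_width: 0.298
```

```bash
python3 snap.py 3 side
```

```text
4.55 [ 0.3926 -0.2056  0.351 ] [-2.1e-03  1.0e+00  8.0e-04 -3.6e-03] [ 0.09  0.17 -2.8 ] [ 0.01 -0.04 -0.02] 0.3030518624846532
```

View pics/side3.png

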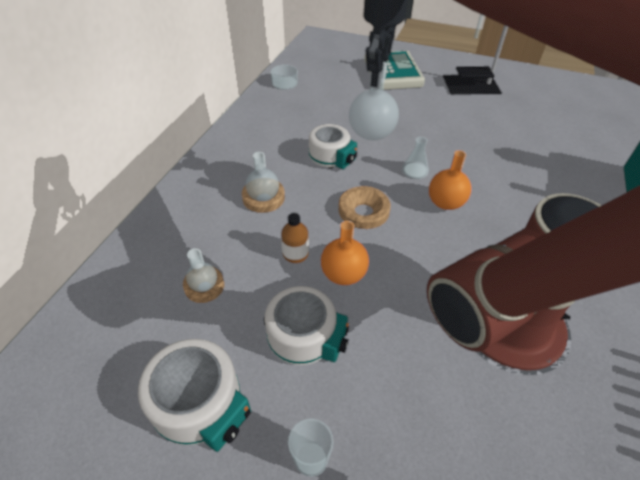

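The flask is lifted, its ball at about (374,113), and its ring is empty. Next I'll carry it to the large mantle.

Request:
play_rows --commands '[{"dx":0.6,"dy":-2.5,"dz":0,"rx":0,"ry":0,"rz":0,"claw":1},{"dx":1.5,"dy":-6,"dz":0,"rx":0,"ry":0,"rz":0,"claw":1},{"dx":2.5,"dy":-10,"dz":0,"rx":0,"ry":0,"rz":0,"claw":1},{"dx":3.5,"dy":-14,"dz":0,"rx":0,"ry":0,"rz":0,"claw":1},{"dx":4.5,"dy":-18,"dz":0,"rx":0,"ry":0,"rz":0,"claw":1}]'

```text
time: 5.05
tool_pos: [0.4366, -0.0239, 0.3489]
tool_rot: [-0.002, 1.0, 0.001, -0.005]
contact_force: [0.8, -0.6, -1.6]
gripper_width: 0.298
```

Request:
play_rows --commands '[{"dx":1,"dy":-4,"dz":0,"rx":0,"ry":0,"rz":0,"claw":1},{"dx":2,"dy":-8,"dz":0,"rx":0,"ry":0,"rz":0,"claw":1},{"dx":3,"dy":-12,"dz":0,"rx":0,"ry":0,"rz":0,"claw":1},{"dx":4,"dy":-16,"dz":0,"rx":0,"ry":0,"rz":0,"claw":1},{"dx":5,"dy":-20,"dz":0,"rx":0,"ry":0,"rz":0,"claw":1}]'

```text
time: 5.55
tool_pos: [0.4856, 0.1778, 0.3466]
tool_rot: [-0.002, 1.0, 0.001, -0.007]
contact_force: [1.1, -0.7, -2.3]
gripper_width: 0.303
```

Request:
play_rows --commands '[{"dx":1,"dy":-4,"dz":0,"rx":0,"ry":0,"rz":0,"claw":1},{"dx":2,"dy":-8,"dz":0,"rx":0,"ry":0,"rz":0,"claw":1},{"dx":3,"dy":-12,"dz":0,"rx":0,"ry":0,"rz":0,"claw":1},{"dx":4,"dy":-16,"dz":0,"rx":0,"ry":0,"rz":0,"claw":1},{"dx":4.5,"dy":-19,"dz":0,"rx":0,"ry":0,"rz":0,"claw":1}]'

```text
time: 6.05
tool_pos: [0.5297, 0.3697, 0.343]
tool_rot: [-0.001, 1.0, 0.001, -0.009]
contact_force: [-0.1, -0.4, -1.6]
gripper_width: 0.3
```

```bash
python3 snap.py 4 side top
```

```text
6.15 [0.5293 0.3705 0.3425] [-0.001   0.9999  0.0026 -0.0098] [-0.88 -1.24 -1.7 ] [-0.04  0.01 -0.02] 0.30058181950491797
```

View pics/side4.png

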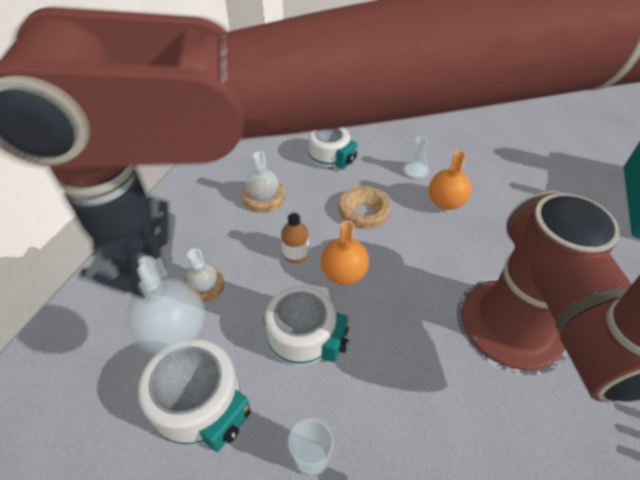

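View pics/top4.png

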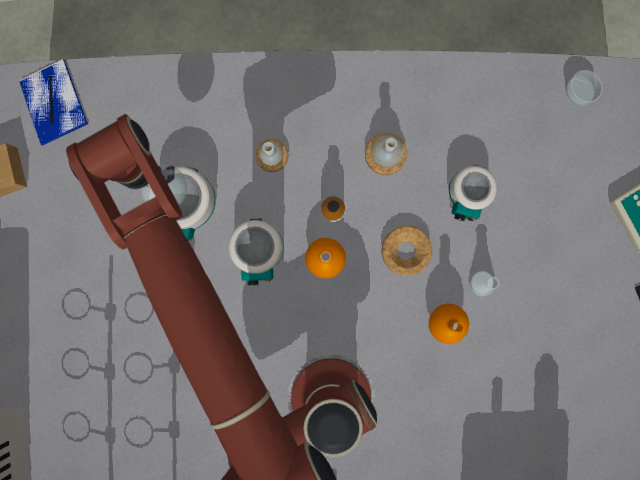

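Request:
play_rows --commands '[{"dx":0.2,"dy":-0.6,"dz":2,"rx":0,"ry":0.02,"rz":0.005,"claw":1},{"dx":0.2,"dy":-1.2,"dz":4,"rx":0,"ry":0.02,"rz":0.005,"claw":1},{"dx":0.2,"dy":-1.2,"dz":6,"rx":0,"ry":0.02,"rz":0.005,"claw":1},{"dx":0.2,"dy":-1.2,"dz":7.5,"rx":0,"ry":0.02,"rz":0.005,"claw":1},{"dx":0.2,"dy":-1.2,"dz":7.5,"rx":0,"ry":0.02,"rz":0.005,"claw":1}]'

```text
time: 6.65
tool_pos: [0.528, 0.3811, 0.2627]
tool_rot: [0.001, 1.0, -0.0, -0.003]
contact_force: [-0.8, -0.1, -2.2]
gripper_width: 0.299
```

```bash
python3 snap.py 5 side top
python3 - <<'E'
from h import *
print(proj("side",[[.5313,.3825,.197],[.5313,.3825,.31]]),proj("top",[[.5313,.3825,.197]]))
a=cv2.imread("pics/side5.png")[200:480,40:320]; b=cv2.imread("pics/top5.png")[130:270,110:250]
cv2.imwrite("pics/c5.png",np.hstack([cv2.resize(a,(400,400)),cv2.resize(b,(400,400))]))
E
```

```text
6.75 [0.5296 0.3821 0.267 ] [-7.e-04  1.e+00 -2.e-04 -2.e-04] [-0.06 -0.33 -1.83] [-0.05 -0.02 -0.06] 0.3003454277820701
[[170.64198869 351.01919103]
 [149.82434256 310.33194691]] [[168.2376935  190.64786842]]
```

View pics/c5.png

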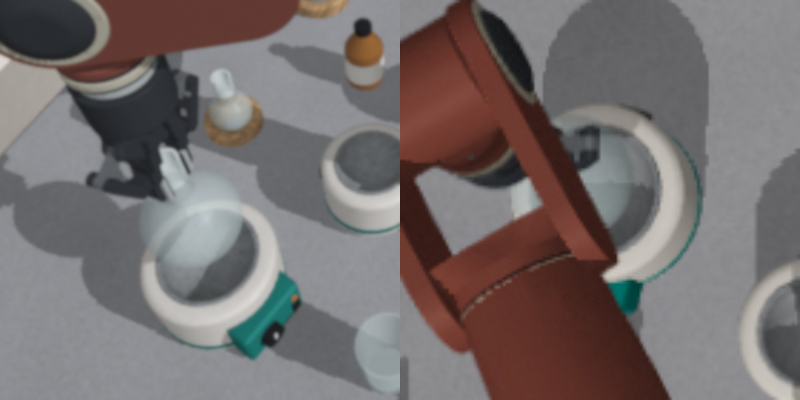

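```bash
cat > ball.py <<'E'
from h import *
import sys
def ball(n,k,c,r,amax=None):
    """radial edge from pixel c: strongest gradient in diff vs empty picture near radius r; fit ellipse -> centre"""
    im=cv2.imread(f"pics/{n}{k}.png"); g=cv2.cvtColor(im,cv2.COLOR_BGR2GRAY).astype(np.float32)
    g0=cv2.cvtColor(cv2.imread(f"pics/{n}0.png"),cv2.COLOR_BGR2GRAY).astype(np.float32)
    d=cv2.GaussianBlur(np.abs(g-g0),(0,0),.8)
    pts=[]
    for a in np.linspace(0,2*np.pi,120,endpoint=False):
        rs=np.arange(r-9,r+9,.25); u=(c[0]+rs*np.cos(a)).astype(np.float32); v=(c[1]+rs*np.sin(a)).astype(np.float32)
        q=cv2.remap(d,u,v,cv2.INTER_LINEAR).ravel(); gr=-np.gradient(q); i=gr.argmax()
        if gr[i]>1.0 and q[-8:].mean()<8: pts.append((u[i],v[i]))
    p=np.array(pts); k=np.ones(len(p),bool)
    for _ in range(8):
        s,rr=circ(p[k]); e=abs(np.hypot(*(p-s).T)-rr); k=e<max(1,2*np.median(e))
    return s,rr,len(p),k.sum()
if __name__=="__main__":
    n,k,u,v,r=sys.argv[1],sys.argv[2],*map(float,sys.argv[3:]); 
    s=np.array([u,v])
    for _ in range(3): s,rr,a,b=ball(n,k,s,r); print(s,rr,a,b)
E
python3 ball.py side 5 172 354 36; python3 ball.py top 5 170 191 26
python3 - <<'E'
from h import *
o,d=ray("side",[[173.7,355.4]]); print(o)
E
```

```text
[172.97310483 351.47774496] 35.59652879662998 77 55
[172.8479505  351.09447244] 35.86499956892987 70 52
[172.92412329 351.26192453] 35.76066565912021 71 52
[172.58611918 189.88177584] 20.091478423796072 41 24
[179.63923743 193.6009311 ] 25.4025596756475 37 26
[181.03455164 195.1746479 ] 26.60944259084661 29 20
[0.21161246 0.60295026 0.81341922]
```

```bash
python3 - <<'E'
from h import *
print(proj("side",[[.5318,.3818,.198],[.5296,.3821,.198],[.5396,.3821,.198],[.5296,.3921,.198]]))
# sphere outline centre at hypothesised pos
c,R,t,K,D=cam("side")
C=np.array([.5296,.3821,.198]);o=-R.T@t; v=C-o; L=np.linalg.norm(v); v/=L; r=.0525
a=np.cross(v,[0,0,1]);a/=np.linalg.norm(a);b=np.cross(v,a); s=r/L
th=np.linspace(0,2*np.pi,90)[:,None]; P=o+(v*(1-s*s)*L+ r*np.sqrt(1-s*s)*(np.cos(th)*a+np.sin(th)*b))
p=proj("side",P); print(circ(p))
E
```

```text
[[170.45629399 350.20092619]
 [171.59123553 350.85044736]
 [165.94457967 348.67110756]
 [167.86941816 356.53806613]]
(array([170.78983559, 351.46959416]), np.float64(36.269655578194254))
```

Request:
play_rows --commands '[{"dx":0.2,"dy":0,"dz":1.5,"rx":0,"ry":0,"rz":0,"claw":1},{"dx":0.2,"dy":0,"dz":3,"rx":0,"ry":0,"rz":0,"claw":1},{"dx":0.2,"dy":0,"dz":4.5,"rx":0,"ry":0,"rz":0,"claw":1},{"dx":0.2,"dy":0,"dz":6,"rx":0,"ry":0,"rz":0,"claw":1},{"dx":0.2,"dy":0,"dz":6,"rx":0,"ry":0,"rz":0,"claw":1}]'

```text
time: 7.25
tool_pos: [0.5298, 0.3812, 0.2025]
tool_rot: [0.001, 1.0, -0.0, -0.003]
contact_force: [-0.8, 0.6, -2.1]
gripper_width: 0.303
```

```bash
python3 snap.py 6 side
python3 - <<'E'
from h import *
a=cv2.imread("pics/side6.png")[240:460,60:280]
cv2.imwrite("pics/c6.png",cv2.resize(a,(600,600)))
E
```

```text
7.3 [0.5305 0.3816 0.2044] [ 3.0e-04  1.0e+00 -2.0e-04 -2.1e-03] [-0.08 -0.12 -1.18] [ 0.05 -0.06  0.  ] 0.30365799004449406
```

View pics/c6.png

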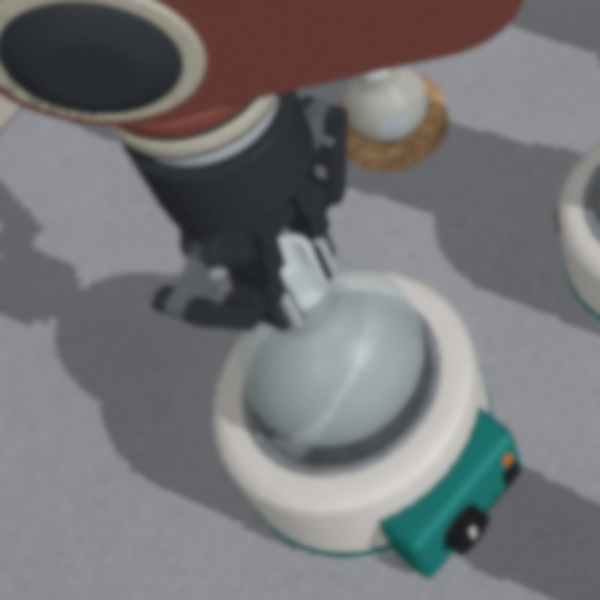

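The ball is entering the bowl centred and there is no contact force.

Request:
play_rows --commands '[{"dx":0.1,"dy":0,"dz":0.6,"rx":0,"ry":0,"rz":0,"claw":1},{"dx":0.1,"dy":0,"dz":1.2,"rx":0,"ry":0,"rz":0,"claw":1},{"dx":0.1,"dy":0,"dz":1.8,"rx":0,"ry":0,"rz":0,"claw":1},{"dx":0.1,"dy":0,"dz":2.3,"rx":0,"ry":0,"rz":0,"claw":1},{"dx":0.1,"dy":0,"dz":2.3,"rx":0,"ry":0,"rz":0,"claw":1}]'

```text
time: 7.8
tool_pos: [0.5309, 0.3813, 0.1802]
tool_rot: [0.001, 1.0, -0.0, -0.003]
contact_force: [-0.6, -0.4, -1.4]
gripper_width: 0.296
```

Request:
play_rows --commands '[{"dx":0,"dy":0,"dz":0,"rx":0,"ry":0,"rz":0,"claw":1}]'

```text
time: 7.9
tool_pos: [0.531, 0.3814, 0.1804]
tool_rot: [0.001, 1.0, -0.0, -0.003]
contact_force: [0.9, 0.2, -1.9]
gripper_width: 0.302
```

Request:
play_rows --commands '[{"dx":0,"dy":0,"dz":0.2,"rx":0,"ry":0,"rz":0,"claw":1},{"dx":0,"dy":0,"dz":0.4,"rx":0,"ry":0,"rz":0,"claw":1},{"dx":0,"dy":0,"dz":0.5,"rx":0,"ry":0,"rz":0,"claw":1},{"dx":0,"dy":0,"dz":0.5,"rx":0,"ry":0,"rz":0,"claw":1}]'

```text
time: 8.3
tool_pos: [0.5311, 0.3817, 0.1758]
tool_rot: [0.0, 1.0, -0.0, -0.003]
contact_force: [-0.6, 0.8, -0.5]
gripper_width: 0.302
```

Request:
play_rows --commands '[{"dx":0,"dy":0,"dz":0.15,"rx":0,"ry":0,"rz":0,"claw":1},{"dx":0,"dy":0,"dz":0.2,"rx":0,"ry":0,"rz":0,"claw":1},{"dx":0,"dy":0,"dz":0.2,"rx":0,"ry":0,"rz":0,"claw":1}]'

```text
time: 8.6
tool_pos: [0.5312, 0.3823, 0.1752]
tool_rot: [-0.0, 1.0, -0.0, -0.002]
contact_force: [-2.4, 1.4, 5.5]
gripper_width: 0.298
```

Request:
play_rows --commands '[{"dx":0,"dy":0,"dz":0.1,"rx":0,"ry":0,"rz":0,"claw":1},{"dx":0,"dy":0,"dz":0.1,"rx":0,"ry":0,"rz":0,"claw":1}]'

```text
time: 8.8
tool_pos: [0.5312, 0.3825, 0.175]
tool_rot: [-0.001, 1.0, -0.0, -0.002]
contact_force: [-3.6, 0.8, 4.8]
gripper_width: 0.303
```

```bash
python3 snap.py 7 side
python3 - <<'E'
from h import *
a=cv2.imread("pics/side7.png")[240:460,60:280]
cv2.imwrite("pics/c7.png",cv2.resize(a,(600,600)))
E
```

```text
8.85 [0.5312 0.3826 0.175 ] [-6.e-04  1.e+00 -0.e+00 -2.e-03] [-2.82  0.7   6.36] [-0.04  0.69 -0.1 ] 0.3005704547292954
```

View pics/c7.png

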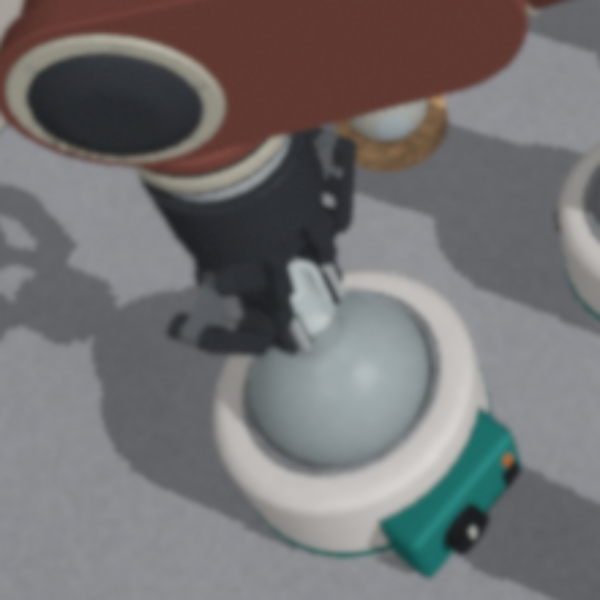

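Request:
play_rows --commands '[{"dx":-0.1,"dy":0,"dz":0.1,"rx":0,"ry":0,"rz":0,"claw":1},{"dx":-0.15,"dy":0,"dz":0.1,"rx":0,"ry":0,"rz":0,"claw":1},{"dx":-0.15,"dy":0,"dz":0.1,"rx":0,"ry":0,"rz":0,"claw":1}]'

```text
time: 9.15
tool_pos: [0.53, 0.3828, 0.1743]
tool_rot: [-0.001, 1.0, 0.0, -0.001]
contact_force: [-1.2, 1.5, 3.8]
gripper_width: 0.301
```

Request:
play_rows --commands '[{"dx":0,"dy":0,"dz":0,"rx":0,"ry":0,"rz":0,"claw":0.65},{"dx":0,"dy":0,"dz":0,"rx":0,"ry":0,"rz":0,"claw":0.5},{"dx":0,"dy":0,"dz":0,"rx":0,"ry":0,"rz":0,"claw":0},{"dx":0,"dy":0,"dz":0,"rx":0,"ry":0,"rz":0,"claw":0},{"dx":0,"dy":0,"dz":0,"rx":0,"ry":0,"rz":0,"claw":0}]'

```text
time: 9.65
tool_pos: [0.53, 0.3826, 0.174]
tool_rot: [-0.001, 1.0, -0.0, -0.002]
contact_force: [0.2, -0.2, -0.2]
gripper_width: 0.975
```

Request:
play_rows --commands '[{"dx":0,"dy":0,"dz":-1,"rx":0,"ry":0,"rz":0,"claw":0},{"dx":0,"dy":0,"dz":-3,"rx":0,"ry":0,"rz":0,"claw":0},{"dx":0,"dy":0,"dz":-7,"rx":0,"ry":0,"rz":0,"claw":0},{"dx":0,"dy":0,"dz":-11,"rx":0,"ry":0,"rz":0,"claw":0},{"dx":0,"dy":0,"dz":-15,"rx":0,"ry":0,"rz":0,"claw":0}]'

```text
time: 10.15
tool_pos: [0.5303, 0.3823, 0.3264]
tool_rot: [-0.001, 1.0, -0.0, -0.001]
contact_force: [0.6, -0.0, 0.2]
gripper_width: 0.997
```

```bash
python3 snap.py 8 side
python3 - <<'E'
from h import *
a=cv2.imread("pics/side8.png")[240:460,60:280]
cv2.imwrite("pics/c8.png",cv2.resize(a,(600,600)))
E
```

```text
10.2 [0.5326 0.3835 0.336 ] [-0.0043  1.     -0.      0.0046] [-0.28  0.56  6.26] [0.01 0.01 0.  ] 0.9957810901674793
```

View pics/c8.png

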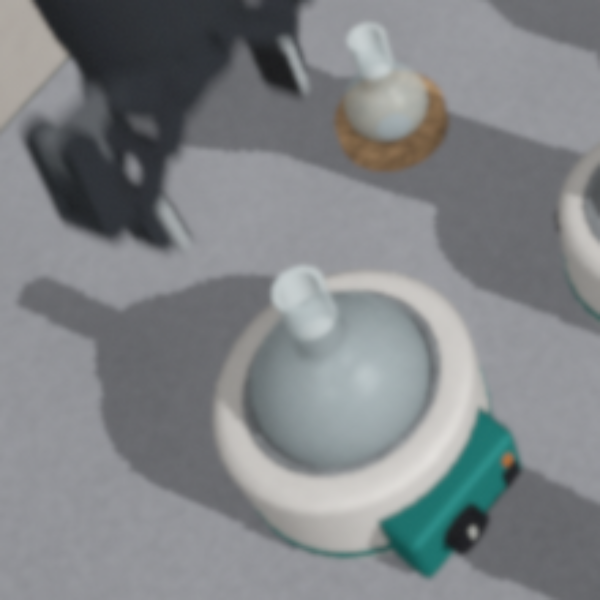

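The large flask is home and upright. Next is the small flask.

Request:
play_rows --commands '[{"dx":2,"dy":4,"dz":0,"rx":0,"ry":0,"rz":0,"claw":0},{"dx":4,"dy":8,"dz":0,"rx":0,"ry":0,"rz":0,"claw":0},{"dx":6,"dy":12,"dz":0,"rx":0,"ry":0,"rz":0,"claw":0},{"dx":8,"dy":16,"dz":0,"rx":0,"ry":0,"rz":0,"claw":0},{"dx":10,"dy":20,"dz":0,"rx":0,"ry":0,"rz":0,"claw":0}]'

```text
time: 10.7
tool_pos: [0.6332, 0.1819, 0.3361]
tool_rot: [-0.004, 1.0, 0.0, 0.005]
contact_force: [0.5, 0.4, -0.1]
gripper_width: 1.001
```

Request:
play_rows --commands '[{"dx":1.8,"dy":3,"dz":3,"rx":0,"ry":0,"rz":0,"claw":0},{"dx":1.8,"dy":3,"dz":7,"rx":0,"ry":0,"rz":0,"claw":0},{"dx":1.8,"dy":3,"dz":11,"rx":0,"ry":0,"rz":0,"claw":0},{"dx":1.8,"dy":3,"dz":14,"rx":0,"ry":0,"rz":0,"claw":0},{"dx":1.8,"dy":3,"dz":14,"rx":0,"ry":0,"rz":0,"claw":0}]'

```text
time: 11.2
tool_pos: [0.6495, 0.1526, 0.19]
tool_rot: [-0.004, 1.0, -0.0, 0.0]
contact_force: [-0.6, -0.1, -0.9]
gripper_width: 1.002
```

```bash
python3 snap.py 9 side
```

```text
11.25 [0.6513 0.1529 0.1938] [-0.0041  1.      0.      0.0028] [0.47 0.14 0.85] [ 0.01 -0.01 -0.02] 1.0009087377042734
```

View pics/side9.png

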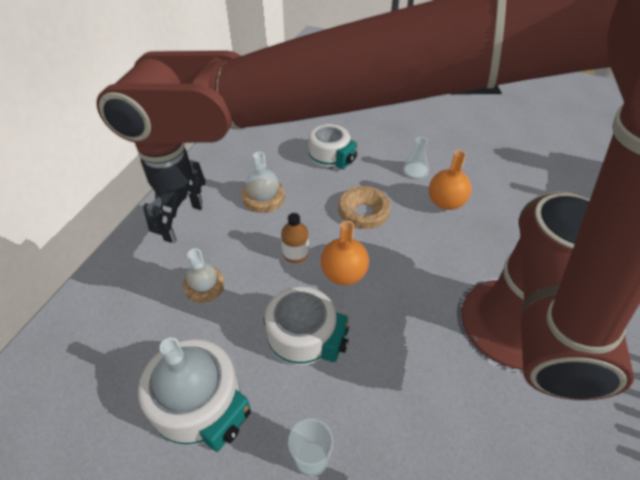

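The gripper is over the small flask at (196,255). I'll go down.

Request:
play_rows --commands '[{"dx":-0.1,"dy":0,"dz":3,"rx":-0.008,"ry":-0.005,"rz":0,"claw":0},{"dx":-0.1,"dy":0,"dz":6,"rx":-0.008,"ry":-0.005,"rz":0,"claw":0},{"dx":-0.1,"dy":0,"dz":9,"rx":-0.008,"ry":-0.005,"rz":0,"claw":0},{"dx":-0.1,"dy":0,"dz":11.8,"rx":-0.008,"ry":-0.005,"rz":0,"claw":0},{"dx":-0.1,"dy":0,"dz":11.8,"rx":-0.008,"ry":-0.005,"rz":0,"claw":0}]'

```text
time: 11.75
tool_pos: [0.6496, 0.1539, 0.0741]
tool_rot: [0.0, 1.0, 0.0, -0.002]
contact_force: [-0.2, -0.6, -0.2]
gripper_width: 1.0
```

```bash
python3 snap.py 10 side
python3 - <<'E'
from h import *
a=cv2.imread("pics/side10.png")[140:340,100:300]
cv2.imwrite("pics/c10.png",cv2.resize(a,(600,600)))
E
```

```text
11.8 [0.6511 0.154  0.0766] [-0.e+00  1.e+00  1.e-04  1.e-04] [0.6  1.46 0.69] [-0.01 -0.05  0.01] 1.0024605731894944
```

View pics/c10.png

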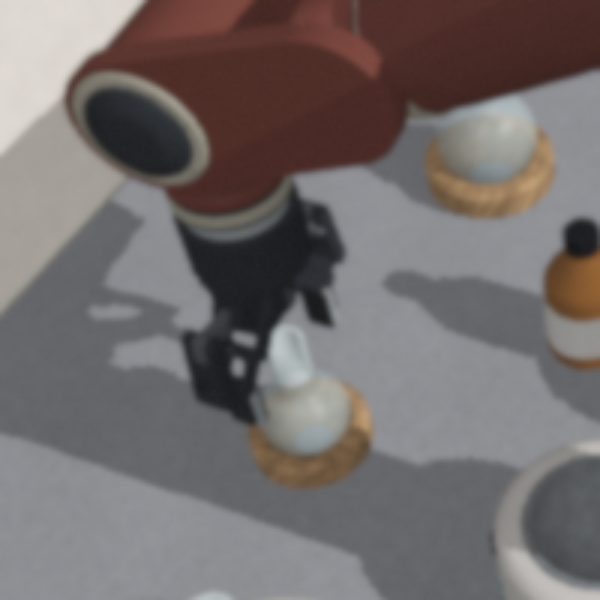

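Request:
play_rows --commands '[{"dx":-0.1,"dy":0.2,"dz":0.1,"rx":0,"ry":0,"rz":0,"claw":0},{"dx":-0.1,"dy":0.2,"dz":0.1,"rx":0,"ry":0,"rz":0,"claw":0.5},{"dx":-0.1,"dy":0.2,"dz":0.1,"rx":0,"ry":0,"rz":0,"claw":1},{"dx":-0.1,"dy":0.2,"dz":0.1,"rx":0,"ry":0,"rz":0,"claw":1},{"dx":-0.1,"dy":0.2,"dz":0.1,"rx":0,"ry":0,"rz":0,"claw":1}]'

```text
time: 12.3
tool_pos: [0.6504, 0.1521, 0.0762]
tool_rot: [-0.0, 1.0, 0.0, 0.001]
contact_force: [0.9, -1.1, 0.5]
gripper_width: 0.332
```

Request:
play_rows --commands '[{"dx":0,"dy":0,"dz":0,"rx":0,"ry":0,"rz":0,"claw":1},{"dx":0,"dy":0,"dz":0,"rx":0,"ry":0,"rz":0,"claw":1},{"dx":0,"dy":0,"dz":0,"rx":0,"ry":0,"rz":0,"claw":1},{"dx":0,"dy":0,"dz":0,"rx":0,"ry":0,"rz":0,"claw":1},{"dx":0,"dy":0,"dz":0,"rx":0,"ry":0,"rz":0,"claw":1}]'

```text
time: 12.8
tool_pos: [0.6505, 0.1521, 0.0764]
tool_rot: [-0.0, 1.0, 0.0, 0.001]
contact_force: [-1.0, 0.7, 1.4]
gripper_width: 0.303
```

Request:
play_rows --commands '[{"dx":0,"dy":0,"dz":-1,"rx":0,"ry":0,"rz":0,"claw":1},{"dx":0,"dy":0,"dz":-3,"rx":0,"ry":0,"rz":0,"claw":1},{"dx":0,"dy":0,"dz":-6,"rx":0,"ry":0,"rz":0,"claw":1},{"dx":0,"dy":0,"dz":-9,"rx":0,"ry":0,"rz":0,"claw":1},{"dx":0,"dy":0,"dz":-12,"rx":0,"ry":0,"rz":0,"claw":1}]'

```text
time: 13.3
tool_pos: [0.6501, 0.152, 0.1977]
tool_rot: [-0.0, 1.0, 0.0, 0.001]
contact_force: [1.1, 0.5, -0.8]
gripper_width: 0.304
```

Request:
play_rows --commands '[{"dx":0,"dy":0,"dz":-3,"rx":0,"ry":0,"rz":0,"claw":1},{"dx":0,"dy":0,"dz":-6,"rx":0,"ry":0,"rz":0,"claw":1},{"dx":0,"dy":0,"dz":-9,"rx":0,"ry":0,"rz":0,"claw":1},{"dx":0,"dy":0,"dz":-10,"rx":0,"ry":0,"rz":0,"claw":1},{"dx":0,"dy":0,"dz":-10,"rx":0,"ry":0,"rz":0,"claw":1}]'

```text
time: 13.8
tool_pos: [0.6508, 0.152, 0.3002]
tool_rot: [-0.0, 1.0, 0.0, 0.003]
contact_force: [0.2, -0.3, -0.3]
gripper_width: 0.297
```

```bash
python3 snap.py 11 side
```

```text
13.85 [0.65   0.1519 0.2976] [0.e+00 1.e+00 1.e-04 7.e-04] [ 0.84  0.74 -1.23] [ 0.01 -0.02  0.07] 0.29846913082773124
```

View pics/side11.png

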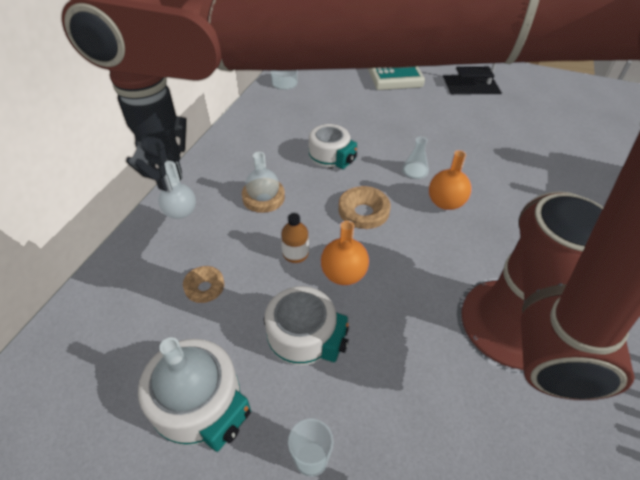

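The small flask is held, its ball at (177,200). I'll carry it to the small mantle.

Request:
play_rows --commands '[{"dx":-0.5,"dy":2.5,"dz":0,"rx":0,"ry":0,"rz":0,"claw":1},{"dx":-1.2,"dy":6,"dz":0,"rx":0,"ry":0,"rz":0,"claw":1},{"dx":-2,"dy":10,"dz":0,"rx":0,"ry":0,"rz":0,"claw":1},{"dx":-2.7,"dy":14,"dz":0,"rx":0,"ry":0,"rz":0,"claw":1},{"dx":-3.4,"dy":18,"dz":0,"rx":0,"ry":0,"rz":0,"claw":1}]'

```text
time: 14.35
tool_pos: [0.6144, -0.0293, 0.2941]
tool_rot: [-0.0, 1.0, 0.0, -0.002]
contact_force: [0.2, -0.4, -0.3]
gripper_width: 0.301
```

Request:
play_rows --commands '[{"dx":-0.7,"dy":4,"dz":0,"rx":0,"ry":0,"rz":0,"claw":1},{"dx":-1.4,"dy":8,"dz":0,"rx":0,"ry":0,"rz":0,"claw":1},{"dx":-2.1,"dy":12,"dz":0,"rx":0,"ry":0,"rz":0,"claw":1},{"dx":-2.8,"dy":16,"dz":0,"rx":0,"ry":0,"rz":0,"claw":1},{"dx":-3.5,"dy":20,"dz":0,"rx":0,"ry":0,"rz":0,"claw":1}]'

```text
time: 14.85
tool_pos: [0.5781, -0.2304, 0.2907]
tool_rot: [-0.002, 1.0, 0.0, -0.004]
contact_force: [0.6, 1.3, -0.6]
gripper_width: 0.305
```

Request:
play_rows --commands '[{"dx":-0.7,"dy":4,"dz":0,"rx":0,"ry":0,"rz":0,"claw":1},{"dx":-1.4,"dy":8,"dz":0,"rx":0,"ry":0,"rz":0,"claw":1},{"dx":-2.1,"dy":12,"dz":0,"rx":0,"ry":0,"rz":0,"claw":1},{"dx":-2.8,"dy":15,"dz":0,"rx":0,"ry":0,"rz":0,"claw":1},{"dx":-2.8,"dy":15,"dz":0,"rx":0,"ry":0,"rz":0,"claw":1}]'

```text
time: 15.35
tool_pos: [0.5478, -0.3834, 0.2863]
tool_rot: [-0.003, 1.0, -0.002, -0.006]
contact_force: [0.0, 0.2, -1.6]
gripper_width: 0.3
```

```bash
python3 snap.py 12 side
```

```text
15.4 [ 0.5485 -0.3814  0.2867] [-0.0033  1.     -0.0012 -0.0059] [ 0.5   0.16 -1.26] [ 0.02  0.04 -0.02] 0.30260312623771285
```

View pics/side12.png

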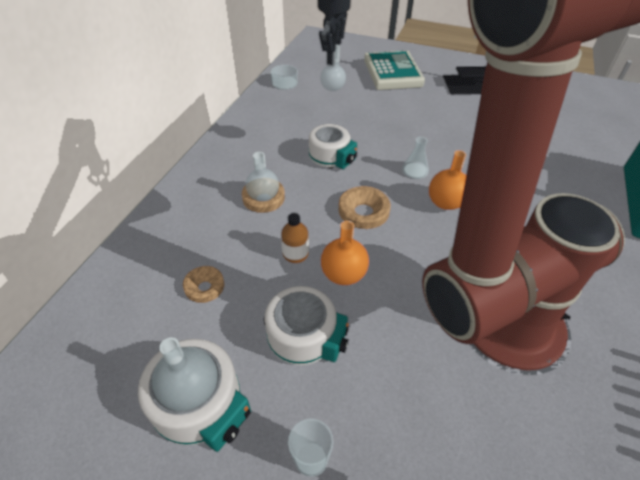

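Request:
play_rows --commands '[{"dx":0.35,"dy":-0.1,"dz":3,"rx":-0.007,"ry":0.012,"rz":-0.002,"claw":1},{"dx":0.35,"dy":-0.1,"dz":6,"rx":-0.007,"ry":0.012,"rz":-0.002,"claw":1},{"dx":0.35,"dy":-0.1,"dz":9,"rx":-0.007,"ry":0.012,"rz":-0.002,"claw":1},{"dx":0.35,"dy":-0.1,"dz":10,"rx":-0.007,"ry":0.012,"rz":-0.002,"claw":1},{"dx":0.35,"dy":-0.1,"dz":10,"rx":-0.007,"ry":0.012,"rz":-0.002,"claw":1}]'

```text
time: 15.9
tool_pos: [0.5498, -0.3777, 0.1832]
tool_rot: [-0.002, 1.0, 0.0, -0.002]
contact_force: [0.5, -0.9, -0.2]
gripper_width: 0.295
```

```bash
python3 snap.py 13 side top
python3 - <<'E'
from h import *
a=cv2.imread("pics/side13.png")[80:200,270:390]; b=cv2.imread("pics/top13.png")[130:250,410:530]
cv2.imwrite("pics/c13.png",np.hstack([cv2.resize(a,(400,400)),cv2.resize(b,(400,400))]))
E
```

```text
16.0 [ 0.5515 -0.3795  0.1877] [5.e-04 1.e+00 1.e-04 6.e-04] [ 0.71 -0.35  0.33] [-0.02 -0.02 -0.04] 0.29920092140286975
```

View pics/c13.png

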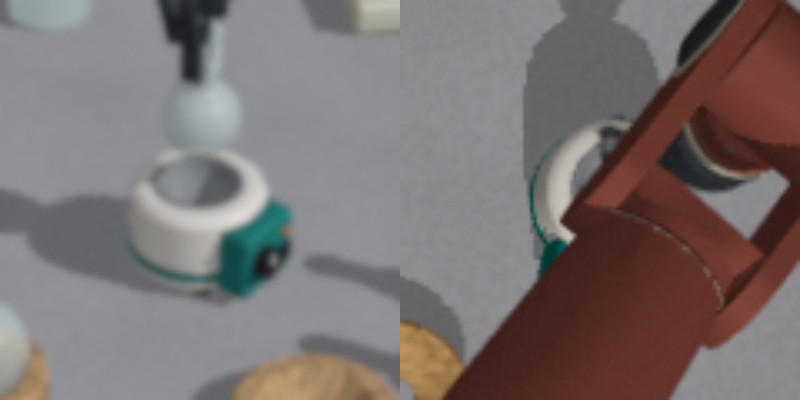

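The ball at (330,114) is in line with the mouth at (330,135). I'll lower it.

Request:
play_rows --commands '[{"dx":0,"dy":0,"dz":1.5,"rx":0,"ry":0,"rz":0,"claw":1},{"dx":0,"dy":0,"dz":3,"rx":0,"ry":0,"rz":0,"claw":1},{"dx":0,"dy":0,"dz":4.2,"rx":0,"ry":0,"rz":0,"claw":1},{"dx":0,"dy":0,"dz":4.2,"rx":0,"ry":0,"rz":0,"claw":1}]'

```text
time: 16.4
tool_pos: [0.55, -0.3784, 0.142]
tool_rot: [-0.001, 1.0, 0.0, -0.002]
contact_force: [-0.4, 0.7, -1.0]
gripper_width: 0.3
```

Request:
play_rows --commands '[{"dx":0,"dy":0,"dz":0.5,"rx":0,"ry":0,"rz":0,"claw":1},{"dx":0,"dy":0,"dz":1,"rx":0,"ry":0,"rz":0,"claw":1},{"dx":0,"dy":0,"dz":1.4,"rx":0,"ry":0,"rz":0,"claw":1},{"dx":0,"dy":0,"dz":1.4,"rx":0,"ry":0,"rz":0,"claw":1}]'

```text
time: 16.8
tool_pos: [0.5497, -0.3781, 0.1273]
tool_rot: [-0.002, 1.0, 0.0, -0.002]
contact_force: [-0.2, 0.5, -0.3]
gripper_width: 0.302
```

```bash
python3 snap.py 14 side
python3 - <<'E'
from h import *
a=cv2.imread("pics/side14.png")[80:200,270:390]
cv2.imwrite("pics/c14.png",cv2.resize(a,(500,500)))
E
```

```text
16.85 [ 0.5499 -0.3783  0.1278] [-1.5e-03  1.0e+00  1.0e-04 -1.7e-03] [ 0.18  0.41 -0.79] [0.01 0.05 0.04] 0.302173000790876
```

View pics/c14.png

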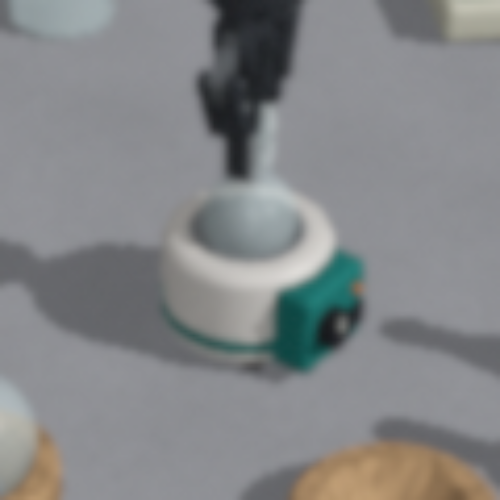

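Nearly home, with no contact yet. I'll shift back 2 mm to the axis and lower the last few millimetres.

Request:
play_rows --commands '[{"dx":0.2,"dy":0.1,"dz":0.1,"rx":0,"ry":0,"rz":0,"claw":1},{"dx":0.2,"dy":0.1,"dz":0.3,"rx":0,"ry":0,"rz":0,"claw":1},{"dx":0.2,"dy":0.1,"dz":0.4,"rx":0,"ry":0,"rz":0,"claw":1},{"dx":0.2,"dy":0.1,"dz":0.4,"rx":0,"ry":0,"rz":0,"claw":1}]'

```text
time: 17.25
tool_pos: [0.5518, -0.3792, 0.1236]
tool_rot: [-0.002, 1.0, 0.0, -0.002]
contact_force: [0.4, 0.0, -0.7]
gripper_width: 0.3
```

Request:
play_rows --commands '[{"dx":0,"dy":0,"dz":0.15,"rx":0,"ry":0,"rz":0,"claw":1},{"dx":0,"dy":0,"dz":0.2,"rx":0,"ry":0,"rz":0,"claw":1},{"dx":0,"dy":0,"dz":0.2,"rx":0,"ry":0,"rz":0,"claw":1}]'

```text
time: 17.55
tool_pos: [0.5518, -0.3794, 0.1221]
tool_rot: [-0.001, 1.0, 0.0, -0.002]
contact_force: [-1.5, -0.6, 1.6]
gripper_width: 0.3
```

Request:
play_rows --commands '[{"dx":-0.05,"dy":0,"dz":0.1,"rx":0,"ry":0,"rz":0,"claw":1},{"dx":-0.05,"dy":0,"dz":0.15,"rx":0,"ry":0,"rz":0,"claw":1},{"dx":-0.05,"dy":0,"dz":0.15,"rx":0,"ry":0,"rz":0,"claw":1}]'

```text
time: 17.85
tool_pos: [0.5515, -0.3797, 0.1216]
tool_rot: [-0.001, 1.0, 0.0, -0.002]
contact_force: [-2.0, 0.2, 4.8]
gripper_width: 0.301
```

Request:
play_rows --commands '[{"dx":-0.1,"dy":0,"dz":0,"rx":0,"ry":0,"rz":0,"claw":0.65},{"dx":-0.1,"dy":0,"dz":0,"rx":0,"ry":0,"rz":0,"claw":0.5},{"dx":-0.1,"dy":0,"dz":0,"rx":0,"ry":0,"rz":0,"claw":0},{"dx":-0.1,"dy":0,"dz":0,"rx":0,"ry":0,"rz":0,"claw":0},{"dx":-0.1,"dy":0,"dz":0,"rx":0,"ry":0,"rz":0,"claw":0}]'

```text
time: 18.35
tool_pos: [0.5504, -0.3796, 0.1213]
tool_rot: [-0.001, 1.0, 0.0, -0.002]
contact_force: [0.4, 1.0, -0.1]
gripper_width: 0.977
```

Request:
play_rows --commands '[{"dx":0,"dy":0,"dz":-1,"rx":0,"ry":0,"rz":0,"claw":0},{"dx":0,"dy":0,"dz":-3,"rx":0,"ry":0,"rz":0,"claw":0},{"dx":0,"dy":0,"dz":-7,"rx":0,"ry":0,"rz":0,"claw":0},{"dx":0,"dy":0,"dz":-11,"rx":0,"ry":0,"rz":0,"claw":0},{"dx":0,"dy":0,"dz":-15,"rx":0,"ry":0,"rz":0,"claw":0}]'

```text
time: 18.85
tool_pos: [0.5508, -0.3798, 0.2736]
tool_rot: [-0.001, 1.0, 0.0, -0.001]
contact_force: [0.4, 0.0, 0.2]
gripper_width: 0.998
```

Request:
play_rows --commands '[{"dx":2,"dy":-4.5,"dz":0,"rx":0,"ry":0,"rz":0,"claw":0},{"dx":4,"dy":-9,"dz":0,"rx":0,"ry":0,"rz":0,"claw":0},{"dx":6,"dy":-13.5,"dz":0,"rx":0,"ry":0,"rz":0,"claw":0},{"dx":8,"dy":-18,"dz":0,"rx":0,"ry":0,"rz":0,"claw":0},{"dx":10,"dy":-22.5,"dz":0,"rx":0,"ry":0,"rz":0,"claw":0}]'

```text
time: 19.35
tool_pos: [0.6514, -0.153, 0.2749]
tool_rot: [-0.001, 1.0, -0.0, -0.001]
contact_force: [1.3, 0.0, 0.1]
gripper_width: 0.999
```

```bash
python3 snap.py 15 side
```

```text
19.4 [ 0.6537 -0.1457  0.2748] [-3.5e-03  1.0e+00  3.4e-03  2.0e-04] [-0.53  4.51  0.33] [0.15 0.04 0.03] 1.0026854943309658
```

View pics/side15.png

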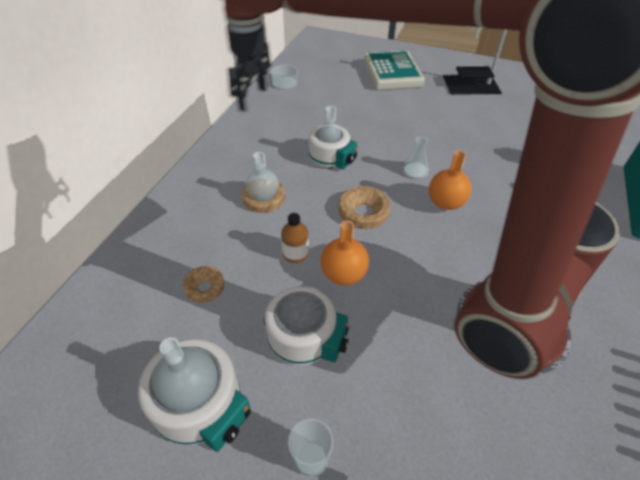

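The small flask stands in its mantle at (330,130). The arm is settling over the medium flask, so I'll hold briefly, then descend.

Request:
play_rows --commands '[{"dx":-0.2,"dy":0.8,"dz":0,"rx":0,"ry":0,"rz":0.004,"claw":0},{"dx":-0.2,"dy":0.8,"dz":2,"rx":0,"ry":0,"rz":0.004,"claw":0},{"dx":-0.2,"dy":0.8,"dz":5,"rx":0,"ry":0,"rz":0.004,"claw":0},{"dx":-0.2,"dy":0.8,"dz":7,"rx":0,"ry":0,"rz":0.004,"claw":0},{"dx":-0.2,"dy":0.8,"dz":7,"rx":0,"ry":0,"rz":0.004,"claw":0}]'

```text
time: 19.9
tool_pos: [0.6494, -0.154, 0.2008]
tool_rot: [-0.005, 1.0, 0.001, -0.003]
contact_force: [-1.2, -0.1, 0.7]
gripper_width: 0.998
```

```bash
python3 snap.py 16 
```

```text
19.9 [ 0.6494 -0.154   0.2008] [-4.5e-03  1.0e+00  6.0e-04 -3.2e-03] [-1.19 -0.11  0.69] [ 0.01  0.02 -0.01] 0.9982170678395524
```

Request:
play_rows --commands '[{"dx":0.15,"dy":0,"dz":3,"rx":-0.009,"ry":0.006,"rz":0,"claw":0},{"dx":0.15,"dy":0,"dz":6,"rx":-0.009,"ry":0.006,"rz":0,"claw":0},{"dx":0.15,"dy":0,"dz":9,"rx":-0.009,"ry":0.006,"rz":0,"claw":0},{"dx":0.15,"dy":0,"dz":9.8,"rx":-0.009,"ry":0.006,"rz":0,"claw":0},{"dx":0.15,"dy":0,"dz":9.8,"rx":-0.009,"ry":0.006,"rz":0,"claw":0}]'

```text
time: 20.4
tool_pos: [0.6498, -0.1537, 0.1026]
tool_rot: [-0.0, 1.0, 0.0, -0.001]
contact_force: [-0.4, 0.4, 0.0]
gripper_width: 0.998
```

```bash
python3 snap.py 17 side
python3 - <<'E'
from h import *
a=cv2.imread("pics/side17.png")[80:280,160:360]
cv2.imwrite("pics/c17.png",cv2.resize(a,(500,500)))
E
```

```text
20.45 [ 0.6509 -0.1539  0.1043] [2.e-04 1.e+00 3.e-04 6.e-04] [ 0.55 -0.63  0.56] [-0.03  0.03  0.02] 0.9979485435317789
```

View pics/c17.png

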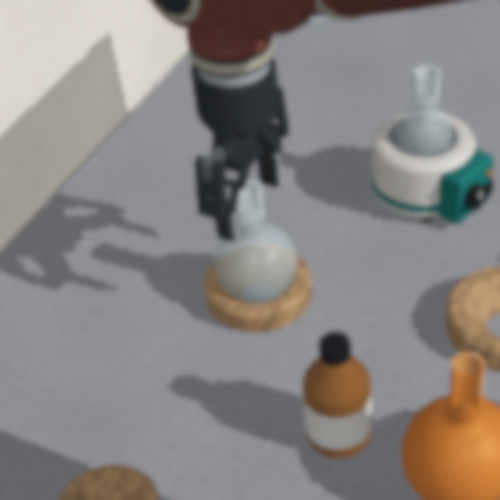

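The medium neck sits between the jaws, and the small flask stands upright in its mantle. I'll grip and lift.

Request:
play_rows --commands '[{"dx":0,"dy":0,"dz":0.1,"rx":0,"ry":0,"rz":0,"claw":0},{"dx":0,"dy":0,"dz":0.1,"rx":0,"ry":0,"rz":0,"claw":0.5},{"dx":0,"dy":0,"dz":0.1,"rx":0,"ry":0,"rz":0,"claw":1},{"dx":0,"dy":0,"dz":0.1,"rx":0,"ry":0,"rz":0,"claw":1},{"dx":0,"dy":0,"dz":0.1,"rx":0,"ry":0,"rz":0,"claw":1}]'

```text
time: 20.95
tool_pos: [0.651, -0.1539, 0.1037]
tool_rot: [0.0, 1.0, 0.0, 0.001]
contact_force: [-0.7, 0.6, 0.6]
gripper_width: 0.33
```

Request:
play_rows --commands '[{"dx":0,"dy":0,"dz":0,"rx":0,"ry":0,"rz":0,"claw":1},{"dx":0,"dy":0,"dz":0,"rx":0,"ry":0,"rz":0,"claw":1},{"dx":0,"dy":0,"dz":0,"rx":0,"ry":0,"rz":0,"claw":1},{"dx":0,"dy":0,"dz":0,"rx":0,"ry":0,"rz":0,"claw":1}]'

```text
time: 21.35
tool_pos: [0.6511, -0.1538, 0.1038]
tool_rot: [0.0, 1.0, 0.0, 0.001]
contact_force: [-0.5, 1.2, 2.1]
gripper_width: 0.302
```

Request:
play_rows --commands '[{"dx":0,"dy":0,"dz":-1,"rx":0,"ry":0,"rz":0,"claw":1},{"dx":0,"dy":0,"dz":-3,"rx":0,"ry":0,"rz":0,"claw":1},{"dx":0,"dy":0,"dz":-6,"rx":0,"ry":0,"rz":0,"claw":1},{"dx":0,"dy":0,"dz":-9,"rx":0,"ry":0,"rz":0,"claw":1},{"dx":0,"dy":0,"dz":-12,"rx":0,"ry":0,"rz":0,"claw":1}]'

```text
time: 21.85
tool_pos: [0.6506, -0.1538, 0.225]
tool_rot: [0.0, 1.0, 0.0, 0.001]
contact_force: [-0.6, -0.2, -1.0]
gripper_width: 0.3
```

Request:
play_rows --commands '[{"dx":0,"dy":0,"dz":-3,"rx":0,"ry":0,"rz":0,"claw":1},{"dx":0,"dy":0,"dz":-6,"rx":0,"ry":0,"rz":0,"claw":1},{"dx":0,"dy":0,"dz":-9,"rx":0,"ry":0,"rz":0,"claw":1},{"dx":0,"dy":0,"dz":-11,"rx":0,"ry":0,"rz":0,"claw":1},{"dx":0,"dy":0,"dz":-11,"rx":0,"ry":0,"rz":0,"claw":1}]'

```text
time: 22.35
tool_pos: [0.6517, -0.1543, 0.34]
tool_rot: [0.002, 1.0, 0.0, 0.004]
contact_force: [-0.1, 0.1, -0.5]
gripper_width: 0.303
```

```bash
python3 snap.py 18 side
```

```text
22.4 [ 0.651  -0.154   0.3371] [1.0e-03 1.0e+00 3.0e-04 2.3e-03] [-0.25 -0.46 -0.94] [-0.02  0.06 -0.01] 0.2999227141385447
```

View pics/side18.png

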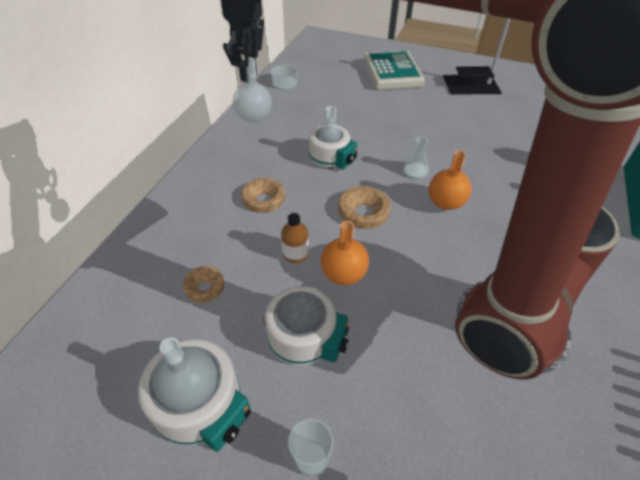

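The medium flask is held, its ball at (253,101). I'll carry it to the medium mantle.

Request:
play_rows --commands '[{"dx":-1.4,"dy":-2,"dz":0,"rx":0,"ry":0,"rz":0,"claw":1},{"dx":-3.5,"dy":-5,"dz":0,"rx":0,"ry":0,"rz":0,"claw":1},{"dx":-6,"dy":-8.5,"dz":0,"rx":0,"ry":0,"rz":0,"claw":1},{"dx":-8.5,"dy":-12,"dz":0,"rx":0,"ry":0,"rz":0,"claw":1},{"dx":-11,"dy":-15,"dz":0,"rx":0,"ry":0,"rz":0,"claw":1}]'

```text
time: 22.9
tool_pos: [0.5389, -0.0026, 0.3334]
tool_rot: [0.001, 1.0, 0.0, 0.0]
contact_force: [0.8, 0.8, -1.3]
gripper_width: 0.302
```

Request:
play_rows --commands '[{"dx":-2.5,"dy":-3.5,"dz":0,"rx":0,"ry":0,"rz":0,"claw":1},{"dx":-5,"dy":-7,"dz":0,"rx":0,"ry":0,"rz":0,"claw":1},{"dx":-7.5,"dy":-10.5,"dz":0,"rx":0,"ry":0,"rz":0,"claw":1},{"dx":-10,"dy":-14,"dz":0,"rx":0,"ry":0,"rz":0,"claw":1},{"dx":-12,"dy":-17,"dz":0,"rx":0,"ry":0,"rz":0,"claw":1}]'

```text
time: 23.4
tool_pos: [0.4167, 0.1685, 0.3306]
tool_rot: [0.001, 1.0, 0.0, -0.001]
contact_force: [0.2, 0.4, -0.7]
gripper_width: 0.299
```

```bash
python3 snap.py 19 side
```

```text
23.45 [0.4145 0.1719 0.3309] [-0.001   1.      0.0028 -0.0023] [-2.21  2.86 -1.63] [ 0.17  0.05 -0.03] 0.3027931291639437
```

View pics/side19.png

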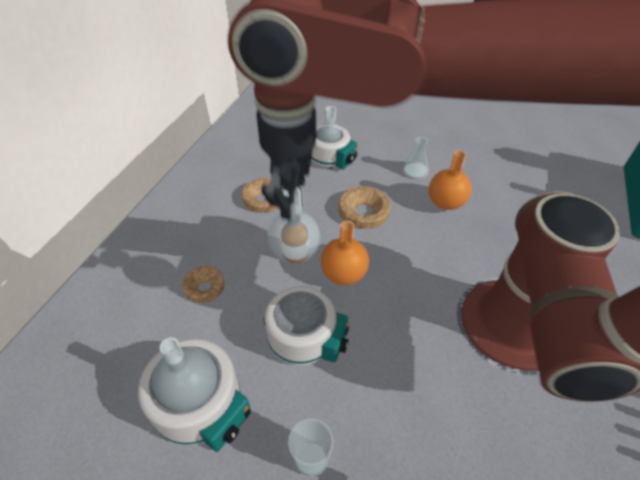

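Request:
play_rows --commands '[{"dx":-0.5,"dy":-0.9,"dz":2.5,"rx":0,"ry":0.004,"rz":0.005,"claw":1},{"dx":-1.05,"dy":-1.75,"dz":5.5,"rx":0,"ry":0.004,"rz":0.005,"claw":1},{"dx":-1.05,"dy":-1.75,"dz":8.5,"rx":0,"ry":0.004,"rz":0.005,"claw":1},{"dx":-1.05,"dy":-1.75,"dz":11.5,"rx":0,"ry":0.004,"rz":0.005,"claw":1},{"dx":-1.05,"dy":-1.75,"dz":11.5,"rx":0,"ry":0.004,"rz":0.005,"claw":1}]'

```text
time: 23.95
tool_pos: [0.3995, 0.1884, 0.2088]
tool_rot: [0.001, 1.0, 0.0, -0.006]
contact_force: [-0.9, -0.3, -1.1]
gripper_width: 0.304
```

```bash
python3 snap.py 20 side
python3 - <<'E'
from h import *
a=cv2.imread("pics/side20.png")[200:400,200:400]
cv2.imwrite("pics/c20.png",cv2.resize(a,(500,500)))
E
```

```text
24.0 [0.4012 0.1888 0.2122] [ 1.e-04  1.e+00  3.e-04 -4.e-03] [ 0.34  0.   -0.57] [ 0.03 -0.02  0.03] 0.2997152310866542
```

View pics/c20.png

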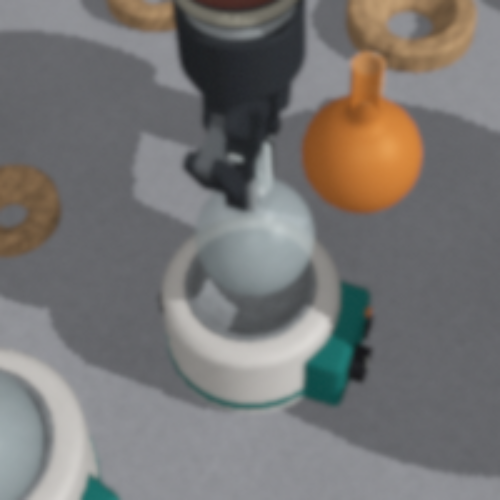

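Request:
play_rows --commands '[{"dx":0.3,"dy":0,"dz":1,"rx":0,"ry":0.008,"rz":0,"claw":1},{"dx":0.3,"dy":0,"dz":2.2,"rx":0,"ry":0.008,"rz":0,"claw":1},{"dx":0.3,"dy":0,"dz":3.4,"rx":0,"ry":0.008,"rz":0,"claw":1},{"dx":0.3,"dy":0,"dz":4.2,"rx":0,"ry":0.008,"rz":0,"claw":1},{"dx":0.3,"dy":0,"dz":4.2,"rx":0,"ry":0.008,"rz":0,"claw":1}]'

```text
time: 24.5
tool_pos: [0.403, 0.1885, 0.1685]
tool_rot: [0.0, 1.0, 0.0, -0.001]
contact_force: [-0.4, 0.5, -1.4]
gripper_width: 0.301
```

```bash
python3 snap.py 21 side
python3 - <<'E'
from h import *
a=cv2.imread("pics/side21.png")[200:400,200:400]
cv2.imwrite("pics/c21.png",cv2.resize(a,(500,500)))
E
```

```text
24.55 [0.4035 0.1887 0.1694] [ 3.e-04  1.e+00  3.e-04 -6.e-04] [-0.02 -0.09 -1.47] [0.01 0.03 0.02] 0.3016812416614624
```

View pics/c21.png

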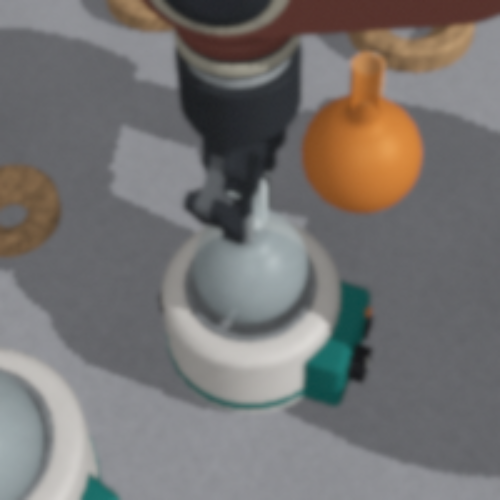

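The ball is entering the bowl centred, and the gripper is well clear of the orange look-alike. I'll lower further.

Request:
play_rows --commands '[{"dx":0.05,"dy":-0.05,"dz":0.5,"rx":0,"ry":0,"rz":0,"claw":1},{"dx":0.05,"dy":-0.05,"dz":1,"rx":0,"ry":0,"rz":0,"claw":1},{"dx":0.05,"dy":-0.05,"dz":1.5,"rx":0,"ry":0,"rz":0,"claw":1},{"dx":0.05,"dy":-0.05,"dz":1.7,"rx":0,"ry":0,"rz":0,"claw":1},{"dx":0.05,"dy":-0.05,"dz":1.7,"rx":0,"ry":0,"rz":0,"claw":1}]'

```text
time: 25.05
tool_pos: [0.4037, 0.1891, 0.1519]
tool_rot: [0.0, 1.0, 0.0, -0.001]
contact_force: [0.7, -0.0, -1.9]
gripper_width: 0.304
```

Request:
play_rows --commands '[{"dx":0,"dy":0,"dz":0.1,"rx":0,"ry":0,"rz":0,"claw":1},{"dx":0,"dy":0,"dz":0.25,"rx":0,"ry":0,"rz":0,"claw":1},{"dx":0,"dy":0,"dz":0.25,"rx":0,"ry":0,"rz":0,"claw":1}]'

```text
time: 25.35
tool_pos: [0.4037, 0.1892, 0.1496]
tool_rot: [0.0, 1.0, 0.0, -0.001]
contact_force: [-0.6, 0.0, -1.2]
gripper_width: 0.303
```

Request:
play_rows --commands '[{"dx":0,"dy":0,"dz":0.1,"rx":0,"ry":0,"rz":0,"claw":1},{"dx":0,"dy":0,"dz":0.2,"rx":0,"ry":0,"rz":0,"claw":1},{"dx":0,"dy":0,"dz":0.2,"rx":0,"ry":0,"rz":0,"claw":1}]'

```text
time: 25.65
tool_pos: [0.4041, 0.1894, 0.1494]
tool_rot: [0.0, 1.0, 0.0, -0.001]
contact_force: [-3.6, -0.6, 7.3]
gripper_width: 0.299
```

Request:
play_rows --commands '[{"dx":-0.1,"dy":0,"dz":0,"rx":0,"ry":0,"rz":0,"claw":1},{"dx":-0.15,"dy":0,"dz":0.1,"rx":0,"ry":0,"rz":0,"claw":1},{"dx":-0.15,"dy":0,"dz":0.1,"rx":0,"ry":0,"rz":0,"claw":1}]'

```text
time: 25.95
tool_pos: [0.4027, 0.1897, 0.1485]
tool_rot: [-0.0, 1.0, 0.0, -0.0]
contact_force: [-1.5, 1.7, 1.4]
gripper_width: 0.298
```

Seated at 0.1485, where I predicted 0.1483. I'll release and retreat, making sure I clear everything.

Request:
play_rows --commands '[{"dx":0,"dy":0,"dz":0.05,"rx":0,"ry":0,"rz":0,"claw":0.65},{"dx":0,"dy":0,"dz":0.05,"rx":0,"ry":0,"rz":0,"claw":0.5},{"dx":0,"dy":0,"dz":0.05,"rx":0,"ry":0,"rz":0,"claw":0},{"dx":0,"dy":0,"dz":0.05,"rx":0,"ry":0,"rz":0,"claw":0},{"dx":0,"dy":0,"dz":0.05,"rx":0,"ry":0,"rz":0,"claw":0}]'

```text
time: 26.45
tool_pos: [0.4027, 0.1896, 0.148]
tool_rot: [-0.0, 1.0, 0.0, -0.0]
contact_force: [-0.1, 0.1, 0.2]
gripper_width: 0.977
```

Request:
play_rows --commands '[{"dx":0,"dy":0,"dz":-1,"rx":0,"ry":0,"rz":0,"claw":0},{"dx":0,"dy":0,"dz":-3,"rx":0,"ry":0,"rz":0,"claw":0},{"dx":0,"dy":0,"dz":-7,"rx":0,"ry":0,"rz":0,"claw":0},{"dx":0,"dy":0,"dz":-11,"rx":0,"ry":0,"rz":0,"claw":0},{"dx":0,"dy":0,"dz":-15,"rx":0,"ry":0,"rz":0,"claw":0}]'

```text
time: 26.95
tool_pos: [0.4026, 0.1895, 0.3003]
tool_rot: [-0.0, 1.0, 0.0, -0.0]
contact_force: [0.4, 0.7, -0.2]
gripper_width: 0.994
```

Request:
play_rows --commands '[{"dx":1,"dy":4,"dz":-1,"rx":0,"ry":0,"rz":0,"claw":0},{"dx":2,"dy":8,"dz":-2,"rx":0,"ry":0,"rz":0,"claw":0},{"dx":3,"dy":12,"dz":-3,"rx":0,"ry":0,"rz":0,"claw":0},{"dx":3,"dy":16,"dz":-3,"rx":0,"ry":0,"rz":0,"claw":0},{"dx":3,"dy":18,"dz":-3,"rx":0,"ry":0,"rz":0,"claw":0}]'

```text
time: 27.45
tool_pos: [0.4329, 0.007, 0.3316]
tool_rot: [0.0, 1.0, -0.001, 0.001]
contact_force: [0.8, -0.0, 0.1]
gripper_width: 0.999
```

Request:
play_rows --commands '[{"dx":0,"dy":4,"dz":0,"rx":0,"ry":0,"rz":0,"claw":0},{"dx":0,"dy":8,"dz":0,"rx":0,"ry":0,"rz":0,"claw":0},{"dx":0,"dy":12,"dz":0,"rx":0,"ry":0,"rz":0,"claw":0},{"dx":0,"dy":14,"dz":0,"rx":0,"ry":0,"rz":0,"claw":0},{"dx":0,"dy":14,"dz":0,"rx":0,"ry":0,"rz":0,"claw":0}]'

```text
time: 27.95
tool_pos: [0.4323, -0.1351, 0.3322]
tool_rot: [0.0, 1.0, -0.003, 0.001]
contact_force: [0.5, 0.7, 0.5]
gripper_width: 1.001
```

```bash
python3 snap.py 22 side top
sed -i 's/^from plant import camera_params/from plant import camera_params as _cp\nimport functools\ncamera_params=functools.lru_cache(None)(_cp)/' h.py
cat > fin.py <<'E'
from edge import *
for n in("top","side"):
    g=cv2.cvtColor(cv2.imread(f"pics/{n}22.png"),cv2.COLOR_BGR2GRAY)
    for nm,c,h in(("L",(.531,.3825),.2155),("M",(.4043,.1893),.1875),("S",(.552,-.3797),.161)):
        try:
            for _ in range(3):
                P=radial(g,n,c,h,.0135,.005,.022,-1); c,r,k,e=robust(P)
            print(n,"neck top",nm,c.round(4),"dia %.4f"%(2*r),len(P),k,"%.4f"%e)
        except Exception as ex: print(n,nm,ex)
E
python3 fin.py
```

```text
28.05 [ 0.4325 -0.133   0.3322] [-0.      1.     -0.0015  0.0011] [0.03 0.72 0.36] [0.01 0.03 0.05] 1.001903476080394
top neck top L [0.5283 0.3839] dia 0.0293 90 80 0.0002
top neck top M [0.4019 0.1904] dia 0.0297 90 90 0.0002
top neck top S [ 0.5485 -0.3793] dia 0.0290 81 63 0.0003
side neck top L [0.5287 0.3823] dia 0.0292 90 62 0.0002
side neck top M [0.4021 0.1887] dia 0.0295 78 75 0.0003
side neck top S [ 0.5514 -0.3825] dia 0.0258 87 59 0.0009
```

View pics/side22.png

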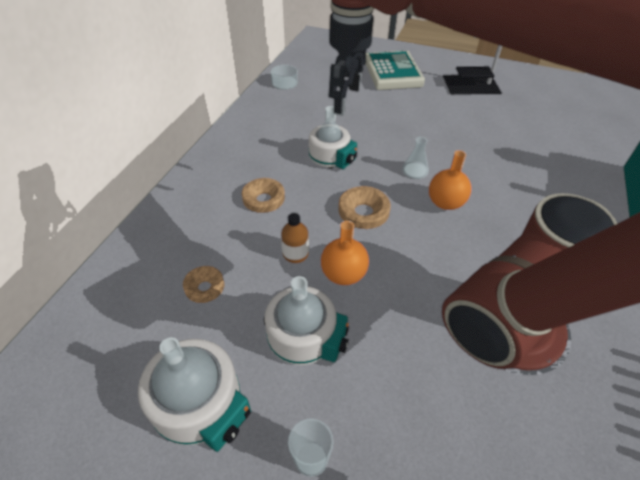

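View pics/top22.png

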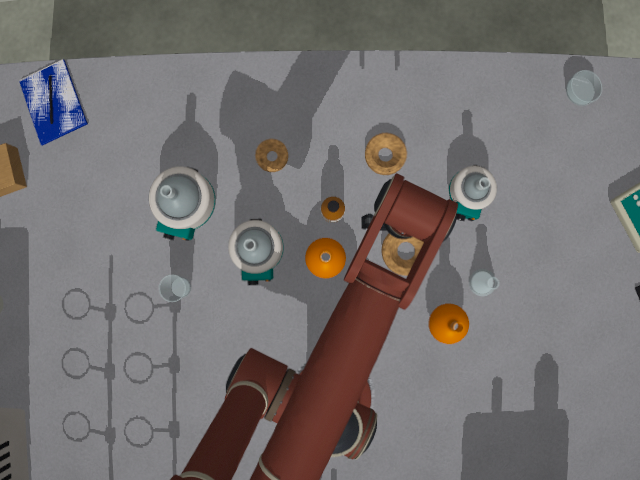

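All three flasks stand in their mantles, in the top view at (181,200), (256,247) and (473,189). The conical flask at (483,283), the beaker at (173,288) and the bottle at (333,208) are at their starting pixels.

```bash
python3 -c "
from plant import ticket; print(ticket.job_done())"
```

```text
the job is handed in; nothing more can be done
None
```

All three round-bottom flasks are out of their cork rings, and each sits in the mantle of its own size. I handed the job in at about 28 s of the 102 s allowed; no verdict was reported.

- **Seating:** I gripped each flask by the neck and lowered it slowly until contact, never pressing with more than about 7 N. Each came to rest within about 1 mm of the height I had predicted. I released each one only then.
- **Last check, flasks:** The neck tops were within about 4 mm of the bowl axes in both views, so the lean is at most about 0.05 rad.
- **Last check, bystanders:** The conical flask, beaker and bottle looked unmoved at the same pixels in both views, and both orange look-alikes were untouched. The gripper was open and clear of everything.
- **Disagreements:** The two cameras differed by up to 3 mm, most for the small flask's neck. That side-view fit was poor, with the gripper close by in the picture. In the top view, the bowl mouths measured about 10 mm wider than stated. I took the visible edge to be a lip around the same centre, and the seating heights agreed with that.

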